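Clamp up a laminated blank in the bench press

TASK

Dry-clamp the laminated blank in the little bench press: swing the press arm clear of the bed, stack all of the thin pale wooden strips that lie on the front of the saw table (two or three, each 130 mm long) flat in the press between its guides, lay the plywood caul on top of them and push it down between the sprung guides until it sits level and hard on the top strip. Then swing the arm back over the stack as far as its stop and wind the ratchet knob down clockwise until the pad clamps the caul and the knob slips, at least two clicks, and leave it clamped. Do not knock the glue bottle, the sanding block or the masking tape about.

Things in the scene. Friction and masses are not known exactly. Their poses are not given: they have to be found in the camera images.
- press_base: Grey base plate of the bench press, 130 x 270 x 14 mm, fixed on the saw table. Origin on the table below the centre of the bed; x across the strips, y along them, z up. Its top, at z = 14 mm, is the bed: strips are stacked there along y, centred on x = y = 0. The arm's pivot post stands at x = 0, y = 140 mm.
- guide_tops (a point): Above the bed's centre, where the guides' straight part ends, z = 78 mm. Guides: two fixed, inner faces at x = -22.5 mm; two sprung, at x = +22.5 mm (each yields up to 6 mm to +x, 1.2 to 3 N); all at |y| = 44 to 62 mm. Two end stops, inner faces at y = -68 and +68 mm. All flare out 6 mm up to z = 89 mm as a lead-in. |y| < 44 mm is open for fingers.
- pivot_top (a point): On the vertical axis of the arm's pivot, at the top of the arm, 132 mm above the table. The arm is a grey bar 28 mm wide, from z = 112 to 132 mm, with a 48 mm boss round the screw at its end, 140 mm from the pivot.
- press_arm (a joint): Angle of the swing arm, rad. 0: against its stop, pointing along the base's -y, the screw right over the bed's centre. Grows anticlockwise seen from above (1.57: along the base's +x) up to 1.9. Starts at 0 to 0.25, in the way of loading. Stays where it is left (friction 0.3 N m); swing it by holding the knob or pushing the bar.
- press_screw: Steel screw in the end of the arm, with the round pressure pad (38 mm across) at its lower end. Origin at the centre of the pad's underside, 94 mm above the table when fully up, as at the start; it goes 24 mm down for each turn of the spindle (at most 34 mm).
- press_spindle (a joint): Turn of the screw's spindle with its ticked aluminium collar, rad: 0 fully up (as at the start), growing clockwise seen from above as the screw goes down. It takes 0.12 N m to turn and holds by itself.
- press_knob (a joint): How far the ratchet in the knob has slipped, rad; 0 at the start. The black knob drives the spindle with up to 0.22 N m; above that, when the pad is tight, it slips clockwise on the collar, a click every 0.314 rad, and this value grows. Turned anticlockwise it drives the spindle back up.
- knob_grip (a point): On the knob's axis at half its height, 204 mm above the table when the screw is up; goes down with the screw and swings with the arm. The knob is a black fluted cylinder, 52 mm across, 30 mm high; its top is 15 mm above this point, the 42 mm wide collar begins 17 mm below it.
- lamination_1: Pale wooden strip (lamination), 40 x 130 x 18 mm, lying flat on the front of the saw table; 2 or 3 of the three are present. Origin at the centre of its underside; length along its y, thickness along z.
- lamination_2: Pale wooden strip (lamination), 40 x 130 x 18 mm, lying flat on the front of the saw table; 2 or 3 of the three are present. Origin at the centre of its underside; length along its y, thickness along z.
- lamination_3: Pale wooden strip (lamination), 40 x 130 x 18 mm, lying flat on the front of the saw table; 2 or 3 of the three are present. Origin at the centre of its underside; length along its y, thickness along z.
- caul: Plywood caul (pressure board), 47 x 126 x 14 mm, with a steel disc let into the middle of its top. Origin at the centre of its underside; length along y, z up. It is 2 mm wider than the gap of the guides, so it hangs in their lead-in until it is pushed home with some 5 to 15 N.
- glue_bottle: Bystander: glue bottle with an orange cap, 62 mm across, 217 mm tall; origin under its centre.
- sanding_block: Bystander: brown sanding block, 64 x 113 x 32 mm; origin under its centre.
- masking_tape: Bystander: roll of masking tape, 115 x 105 x 25 mm, lying flat; origin under its centre. Between it and the press stand the saw's yellow blade guard and the mitre gauge: keep the fingertips 250 mm above the table when crossing there.

How it is judged (in metres and radians):
On the way, in this order (a step that is already met when the one before it is completed fails the run):
1. the press arm is swung clear of the bed (more than 1.1 rad from its stop) (value of joint press_arm above 1.1 rad), for 0.2 s.
2. every strip that is here lies flat in the press between the guides (x of lamination_1 in the frame of press_base between -0.006 and 0.006 m and y of lamination_1 in the frame of press_base between -0.008 and 0.008 m and angle between each of lamination_1, lamination_2, lamination_3's own z axis and vertical below 0.05 rad and height (world z) of each of lamination_1, lamination_2, lamination_3 below 0.056 m and x of lamination_2 in the frame of press_base between -0.006 and 0.006 m and y of lamination_2 in the frame of press_base between -0.008 and 0.008 m and x of lamination_3 in the frame of press_base between -0.006 and 0.006 m and y of lamination_3 in the frame of press_base between -0.008 and 0.008 m), for 0.3 s.
3. the caul is pressed down level between the guides, hard on the top strip (all of step 2 and x of caul in the frame of press_base between -0.006 and 0.006 m and y of caul in the frame of press_base between -0.01 and 0.01 m and angle between caul's own z axis and vertical below 0.05 rad and height (world z) of caul above 0.045 m and (contact force between caul and lamination_1 above 2.5 N or contact force between caul and lamination_2 above 2.5 N or contact force between caul and lamination_3 above 2.5 N) and contact force between the fingers and caul above 2.5 N), for 0.1 s.
4. the arm is swung back over the stack to its stop (value of joint press_arm below 0.05 rad), for 0.2 s.
5. the ratchet knob is wound down until it slips at least two clicks with the pad clamping the caul (value of joint press_knob above 0.63 rad and contact force between press_screw and caul above 8 N), for 0.1 s.
At the end, for the whole second after the job is handed in: All strips present lie flat (under 0.05 rad) in the press within 6 mm across and 8 mm along of centre; the caul level on them (0.05 rad; 6, 10 mm); arm at its stop (under 0.08 rad); knob slipped over 0.63 rad (two clicks), pad clamping the caul with over 8 N (all of step 2 and all of step 5 and x of caul in the frame of press_base between -0.006 and 0.006 m and y of caul in the frame of press_base between -0.01 and 0.01 m and angle between caul's own z axis and vertical below 0.05 rad and height (world z) of caul above 0.045 m and (contact force between caul and lamination_1 above 2.5 N or contact force between caul and lamination_2 above 2.5 N or contact force between caul and lamination_3 above 2.5 N) and value of joint press_arm below 0.08 rad); the robot touches nothing.
It fails at once if the glue bottle is knocked away by more than 30 mm or over (distance of glue_bottle from where it was at the start of the episode above 0.03 m or angle between glue_bottle's own z axis and vertical above 0.5 rad).
It fails at once if the sanding block is knocked away by more than 30 mm (distance of sanding_block from where it was at the start of the episode above 0.03 m).
It fails at once if the masking tape is knocked away by more than 30 mm (distance of masking_tape from where it was at the start of the episode above 0.03 m).
Of lamination_1, lamination_2, lamination_3 only 2 to 3 are there at a start; the rules pass over those that are not, and their reading is None.
At some moment in a run one of lamination_1, lamination_2, lamination_3, caul may be knocked a few centimetres aside while the robot is not near it.
Once in a run the grip may slacken for a moment while it holds something.
It also fails if it takes over 210 s, if anything falls off the work surface, if the arm or the gripper's body presses on something with over 40 N, if the wrist force passes 120 N, or if a joint passes its speed limit or range.

ROBOT

A 6-joint arm with a two-finger parallel gripper is mounted at the origin on a cart in front of the work surface, level with it; the furniture and walls round the work are solid. World frame = base frame: x ahead of the robot, y to its left, z up, the work surface at z = 0. Lengths are in mm, angles in rad, forces in N, time in s.
With the tool pointing down it reaches from about 325 to 900 mm from the base axis. Payload 3.5 kg.
Tool frame: the origin (TCP) lies where the fingers leave the gripper's body, on its centre line; the fingertips stand 73 mm ahead of it and the grasp point (between the pads) lies 54 mm ahead of it; z points along the fingers, y is the line along which they close (so a half turn about z gives the same grasp; the last joint's range is limited). The gripper opens to 85 mm and grips with 20 to 120 N. Pads are 22 mm wide; open, the fingers measure 114 mm over their backs; the gripper's body (76 mm by 85 mm) begins 54 mm behind the grasp point. The pads swing forward as they close: fully open they stand 13 mm farther back than shut.
Start: joints at [-0.103, 0.276, -0.026, 1.268, 0, 1.467], TCP at [624.998, -0.01, 303.913] pointing down, gripper open.
Joint ranges: [-3.12, 3.12], [-0.85, 1.88], [-1.08, 1.24], [-1.95, 2.15], [-1.57, 1.53], [-3.14, 3.14]. Speed limits (rad/s): [2.57, 2.57, 3.14, 3.14, 3.14, 3.14].

INTERFACE

Orientations are given as [roll, pitch, yaw] about the fixed x, y, z axes, in that order (R = Rz(yaw) Ry(pitch) Rx(roll)).
In Python, from workcell import r gives the robot as it stands.
- The arm moves only by the tool shift_gripper, called after "Call:" by a JSON object that holds its "fn" and its "kwargs". Schema: {"type":"object","properties":{"segments":{"type":"array","items":{"type":"object","properties":{"aperture":{"type":"number"},"dx":{"type":"number"},"dy":{"type":"number"},"dz":{"type":"number"},"spin":{"type":"number"}},"additionalProperties":false,"required":["aperture"]},"minItems":1,"maxItems":20},"clamp_n":{"type":"number"},"only":{"type":"string"},"quiet":{"type":"boolean"},"lines":{"type":"string"}},"required":["segments"],"additionalProperties":false}. segments is a list of rows, 1 to 20 of them, each an object with the fields aperture (the finger opening in mm), dx, dy, dz (the shift in mm), spin (a turn about the tool's z in rad); a field left out counts as zero (the opening has to be given); each row shifts and turns the commanded pose from where the row before left it, along the tool's axes as they then stand; what a row does not reach is not made up. A row lasts 1/10 s, in which the tool goes at most 50 mm and 0.15 rad, less where a joint would pass 70% of its speed; a pose out of reach is approached as far as the arm can. The fingers move at their own pace and stop on an object; clamp_n is the grip in N (left out, the last holds). Time passes only in rows, so rows that do not move let the fingers close. The tool returns the time, the measured TCP pose, the force, the opening and the grip force at its end. only (a regular expression) keeps the lines of the reply that match it, lines (a string "A,B") keeps lines A to B, and quiet returns only ok. Input that does not fit is refused with a message, and nothing moves.
- r.get_obs(): the state, without advancing time (a new reading comes with each control period).
- r.capture(name): name is "scene" or "side" or "wrist"; returns the picture (480x640x3 uint8, red, green, blue); there is no depth.
- r.camera_params(name): a dict with "camera_matrix" (3x3 intrinsics, pixels), "rvec" (rotation vector, rad) and "tvec" (3), from world to camera coordinates, as OpenCV has them; the wrist camera has in their place "mount" (4x4, takes a point from camera to tool coordinates, whose origin is the TCP and whose axes are the flange's). Camera axes: x right, y down, z forward; pixel columns grow to the right and rows downward; lengths in mm; the calibration is good to about 2 mm. The wrist camera is an equidistant fisheye: a pixel r from the principal point sees the ray r / f radians off the axis. A picture is of the moment at which its call begins: read the wrist's pose just before it. camera_params takes no time and is no camera call.
- r.hand_in(): hands the job in; it is judged then, once.
The state is a dict: "clock": time; "joint_pos": joint angles; "dq": joint speeds; "joint_efforts": joint torques, N m; "tool_pos": TCP position; "tool_rot": TCP orientation; "force": force on the tool from outside, world axes, zero at the start; "wrist_torque": the same for the moment, N m; "grip_width": finger opening in mm; "grasp_force": force on a finger pad.
Only numpy, scipy, OpenCV 4.12 (cv2) and the standard library are available. Lean on these libraries where they do the work, as an engineer would, in place of code of your own. Each camera call takes 0.05 s, during which the arm holds its last target. There are 200 camera calls.

## Working session

There is one attempt and no reset: what is moved stays moved. The work goes in short steps, Python scripts to look and compute and a tool call to move; the robot and the scene stay as the last step left them, time stands still between calls to the robot, and variables do not carry over. Pictures are saved under pics/ and viewed, at most 18 in all, crops included, and the job is handed in when it is done.

```bash
ls; mkdir -p pics; python3 - <<'E'
from workcell import r
import cv2
print(r.get_obs())
for n in ("scene","side","wrist"):
    p=r.camera_params(n); print(n,{k:v.tolist() if hasattr(v,'tolist') else v for k,v in p.items()})
    cv2.imwrite(f"pics/{n}0.png",r.capture(n)[:,:,::-1])
E
```

```text
pics
workcell.py
{'clock': 0.0, 'joint_pos': array([-1.03359075e-01,  2.77184570e-01, -2.78924498e-02,  1.26796106e+00,
       -4.74291944e-06,  1.46737819e+00]), 'dq': array([-5.60557897e-06,  2.55254255e-04, -2.02347536e-03, -1.22665754e-03,
       -1.53167970e-03, -4.52265046e-04]), 'joint_efforts': array([-1.23772923e-03, -4.45513523e+01,  2.95201170e+01,  1.64704624e-02,
       -2.18722530e-04, -1.59438730e-05]), 'tool_pos': array([6.24394378e+02, 7.73985855e-02, 3.02722016e+02]), 'tool_rot': array([-3.13936238e+00, -2.26707571e-04,  1.57085514e+00]), 'force': array([ 0.33595047,  0.63278986, -0.03033314]), 'wrist_torque': array([-0.05560305,  0.0154866 , -0.02435514]), 'grasp_force': 0.0, 'grip_width': 85.3755013227584}
scene {'camera_matrix': [[607.6890473382864, 0.0, 316.4761609754494], [0.0, 607.6890473382864, 236.2058840226179], [0.0, 0.0, 1.0]], 'rvec': [1.8318087140631163, -0.9820246844718709, 0.614880881313838], 'tvec': [-327.5753982994258, 325.5581923922956, 1057.1794234715292]}
side {'camera_matrix': [[520.896970281144, 0.0, 317.7102744058493], [0.0, 520.896970281144, 239.1641575577813], [0.0, 0.0, 1.0]], 'rvec': [1.9840767717222387, -0.1033390479226969, 0.03171120239818943], 'tvec': [-507.8363343615849, 145.24056500046942, 1344.6182052096726]}
wrist {'camera_matrix': [[371.64829954431775, 0.0, 318.9896257598991], [0.0, 371.64829954431775, 245.49354958083308], [0.0, 0.0, 1.0]], 'mount': [[-0.000539605069907079, -0.949659931965719, -0.3132821770309188, 80.73903755430129], [0.9999997997802311, -0.0006159980277965474, 0.0001448651938354214, 1.23705549316111], [-0.0003305538733168204, -0.31328203613564126, 0.9496600742206871, -70.04179094542262], [0.0, 0.0, 0.0, 1.0]]}
```

View pics/scene0.png

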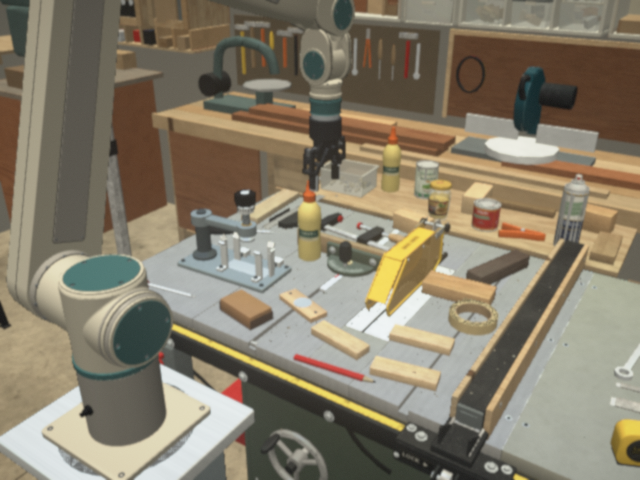

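View pics/side0.png

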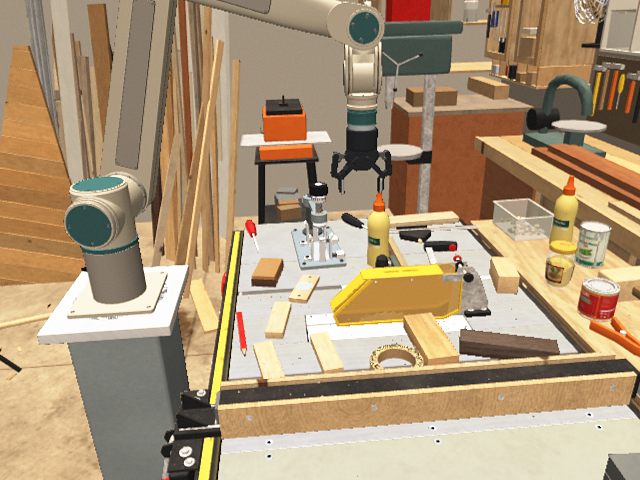

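View pics/wrist0.png

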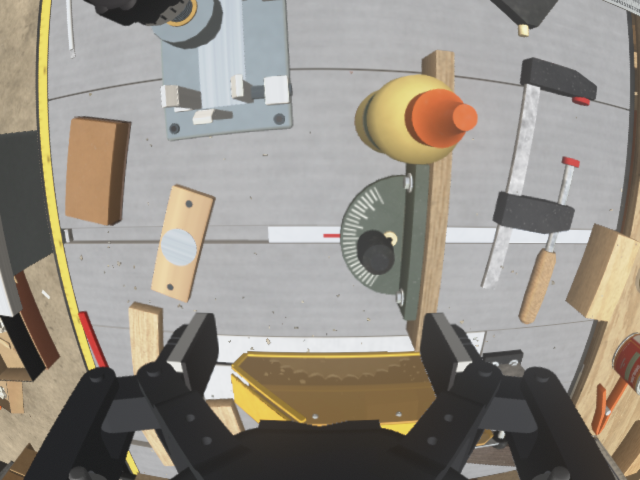

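The scene has three pale strips at scene (340,338), (422,337) and (404,372). The caul, with its steel disc, is at (303,304) in scene and (183,243) in wrist. The press is behind it, with the glue bottle, guard and tape to the right. I'll write helpers and get coarse positions.

```bash
cat > h.py <<'E'
import numpy as np, cv2
from scipy.spatial.transform import Rotation as Ro
from workcell import r
def obs(): return r.get_obs()
def snap(n,f=None):
    o=obs(); im=r.capture(n)[:,:,::-1].copy()
    if f: cv2.imwrite("pics/"+f+".png",im)
    return o,im
def rays(n,px,o=None):
    px=np.array(px,float).reshape(-1,1,2); p=r.camera_params(n); K=np.array(p["camera_matrix"])
    if n=="wrist":
        u=cv2.fisheye.undistortPoints(px,K,np.zeros(4)).reshape(-1,2)
        M=np.array(p["mount"]); R=Ro.from_euler("xyz",o["tool_rot"]).as_matrix()
        Rc=R@M[:3,:3]; c=R@M[:3,3]+o["tool_pos"]
    else:
        u=cv2.undistortPoints(px,K,None).reshape(-1,2)
        Rc=cv2.Rodrigues(np.array(p["rvec"]))[0].T; c=-Rc@np.array(p["tvec"]).ravel()
    d=np.c_[u,np.ones(len(u))]@Rc.T
    return c,d/np.linalg.norm(d,axis=1)[:,None]
def plane(n,px,z,o=None):
    c,d=rays(n,px,o); return c+d*((z-c[2])/d[:,2])[:,None]
def tri(*cd):
    A=0;b=0
    for c,d in cd:
        P=np.eye(3)-np.outer(d,d); A=A+P; b=b+P@c
    return np.linalg.solve(A,b)
def dtool(o,target,yaw=None):
    R=Ro.from_euler("xyz",o["tool_rot"]).as_matrix()
    return np.round(R.T@(np.array(target)-o["tool_pos"]),1)
def st():
    o=obs(); print(round(o["clock"],2),np.round(o["tool_pos"],1),np.round(o["tool_rot"],3),"F",np.round(o["force"],1),"w",round(o["grip_width"],1),"g",round(o["grasp_force"],1)); return o
E
python3 - <<'E'
from h import *
print("strips",plane("scene",[(340,338),(422,337),(404,372)],18).round())
print("caul",plane("scene",[(303,304)],14).round())
print("tape",plane("scene",[(473,316)],12).round(), "guard",plane("scene",[(370,305),(440,262)],0).round())
o=obs()
print("w caul",plane("wrist",[(180,246)],14,o).round(), "base corners",plane("wrist",[(167,139),(293,127),(175,128),(280,118)],14,o).round(),"bottle",plane("wrist",[(463,117)],217,o).round(), "sand",plane("wrist",[(100,170)],32,o).round())
E
```

```text
strips [[ 398. -187.   18.]
 [ 494. -327.   18.]
 [ 371. -346.   18.]]
caul [[468. -45.  14.]]
tape [[ 637. -384.   12.]] guard [[ 568. -164.    0.]
 [ 853. -214.    0.]]
w caul [[477. -38.  14.]] base corners [[472.  75.  14.]
 [601.  81.  14.]
 [482.  86.  14.]
 [588.  90.  14.]] bottle [[688.  88. 217.]] sand [[399.  51.  32.]]
```

Call:
{"fn": "shift_gripper", "kwargs": {"segments": [{"aperture":85,"dx":36,"dy":-19,"dz":-20},{"aperture":85,"dx":36,"dy":-19,"dz":-20},{"aperture":85,"dx":36,"dy":-19,"dz":-20},{"aperture":85,"dx":36,"dy":-19,"dz":-20},{"aperture":85,"dx":36,"dy":-19,"dz":-20},{"aperture":85},{"aperture":85},{"aperture":85}]}}

```text
clock: 0.95
tool_pos: [530.0, 179.3, 402.8]
tool_rot: [-3.14, 0.001, 1.57]
force: [0.7, -1.2, -0.1]
grip_width: 84.6
grasp_force: 0.0
```

```bash
python3 - <<'E'
from h import *
o,im=snap("wrist","w1"); st(); np.save("w1.npy",o,allow_pickle=True)
E
```

```text
1.0 [530.1 179.  402.5] [-3.140e+00  1.000e-03  1.569e+00] F [-0.2  0.2  0.9] w 85.2 g 0.0
```

View pics/w1.png

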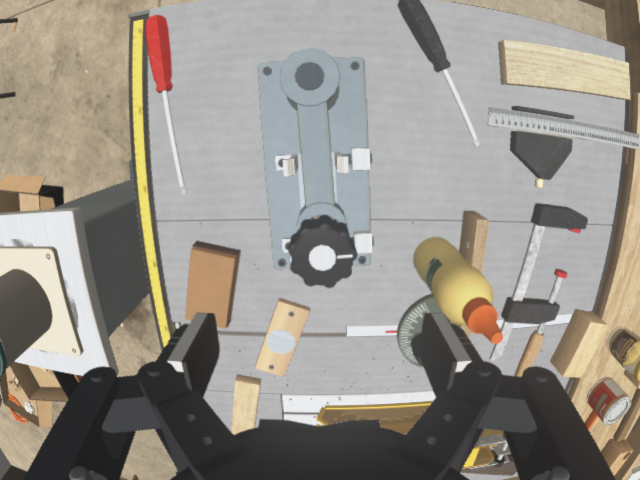

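The wrist view shows the press from above: pivot (310,76), knob (322,251), and base corners near (259,65), (363,58), (274,271) and (371,268). The arm is near its stop. Next I'll fit the base edges.

```bash
python3 - <<'E'
from h import *
o=np.load("w1.npy",allow_pickle=True).item(); im=cv2.imread("pics/w1.png").astype(int)
d=im[:,:,0]-im[:,:,2]   # b-r
for y in (110,150,205,260): print(y,d[y,250:285].tolist(),d[y,350:385].tolist())
m=((d>14)).astype(np.uint8); m[:, :235]=0; m[:,400:]=0; m[300:]=0
m=cv2.morphologyEx(m,cv2.MORPH_OPEN,np.ones((3,3)))
L=[];Rr=[]
for y in range(80,260):
    x=np.where(m[y])[0]
    if len(x)>20: L.append((x[0]-.5,y)); Rr.append((x[-1]+.5,y))
def fit(px):
    P=plane("wrist",px,14,o)[:,:2].astype(np.float32)
    for _ in range(3):
        v=cv2.fitLine(P,cv2.DIST_HUBER,0,.01,.01).ravel(); n=np.array([-v[1],v[0]]); e=(P-v[2:])@n
        P=P[abs(e)<max(1,2*np.median(abs(e)))]
    v[:2]*=np.sign(v[1]); return v,len(P),abs(e).mean()
a=fit(L);b=fit(Rr); print(a,b)
for v in (a[0],b[0]): print([ (v[2]+(y-v[3])*v[0]/v[1]).round(1) for y in (80,213,350)], np.arctan2(-v[0],v[1]))
# front/back edges by column
T=[];B=[]
for x in range(275,365):
    y=np.where(m[:,x])[0]
    if len(y)>10: T.append((x,y[0]-.5)); B.append((x,y[-1]+.5))
for q in (T,B):
    P=plane("wrist",q,14,o); print(P[::8,:2].round(0).tolist())
print("pivot",plane("wrist",[(310,76)],132,o),"knobtop",plane("wrist",[(322,251)],219,o))
E
```

```text
110 [2, 2, 2, 2, 2, 2, 1, 1, 1, 2, 2, 7, 13, 18, 19, 19, 19, 19, 19, 19, 20, 19, 19, 18, 19, 18, 18, 18, 19, 18, 19, 19, 19, 18, 18] [19, 19, 18, 18, 18, 18, 18, 19, 19, 18, 19, 18, 18, 18, 14, 6, 1, 2, 3, 2, 2, 3, 2, 1, 2, 2, 3, 2, 2, 3, 2, 1, 2, 2, 2]
150 [2, 1, 2, 1, 2, 2, 1, 1, 2, 2, 1, 2, 1, 3, 9, 14, 18, 20, 19, 20, 19, 19, 18, 18, 19, 19, 19, 19, 19, 18, 20, 19, 20, 19, 19] [10, -3, 1, 4, 5, 4, 4, 5, 5, 5, 4, 4, 5, 5, 5, 5, 5, 4, 3, 2, 2, 1, 2, 3, 3, 2, 2, 3, 2, 2, 1, 2, 2, 2, 2]
205 [2, 2, 2, 2, 2, 2, 2, 2, 2, 2, 1, 1, 1, 2, 2, 3, 2, 3, 5, 11, 16, 19, 18, 19, 19, 19, 19, 18, 19, 19, 20, 20, 20, 20, 20] [19, 20, 20, 20, 20, 19, 19, 19, 19, 19, 18, 18, 19, 19, 19, 19, 19, 15, 7, 2, 3, 2, 2, 2, 3, 2, 2, 2, 1, 2, 2, 2, 2, 2, 2]
260 [1, 0, 1, 1, 0, 0, 1, 2, 2, 1, 1, 1, 2, 2, 1, 1, 1, 1, 0, 2, 2, 2, 1, 3, 8, 15, 18, 18, 13, 9, 7, 6, 7, 7, 8] [2, 2, 4, 11, 14, 18, 19, 16, 12, 9, 7, 1, 1, 1, 5, 10, 15, 19, 15, 7, 1, 2, 2, 1, 2, 1, 2, 1, 2, 1, 1, 1, 1, 2, 1]
(array([-5.2908696e-02,  9.9859935e-01,  4.6504080e+02,  2.2173215e+02],
      dtype=float32), 157, np.float32(0.32105702)) (array([-5.2702274e-02,  9.9861026e-01,  5.8909363e+02,  2.1088185e+02],
      dtype=float32), 127, np.float32(0.3120299))
[np.float32(472.6), np.float32(465.5), np.float32(458.2)] 0.052933414
[np.float32(596.0), np.float32(589.0), np.float32(581.8)] 0.0527267
[[478.0, 341.0], [488.0, 340.0], [497.0, 350.0], [507.0, 356.0], [517.0, 357.0], [526.0, 357.0], [536.0, 353.0], [545.0, 347.0], [555.0, 346.0], [565.0, 346.0], [574.0, 332.0], [584.0, 305.0]]
[[472.0, 87.0], [483.0, 92.0], [495.0, 122.0], [505.0, 133.0], [516.0, 145.0], [526.0, 150.0], [536.0, 151.0], [546.0, 148.0], [556.0, 142.0], [567.0, 134.0], [578.0, 82.0], [587.0, 130.0]]
pivot [[523.0490075 306.9904094 132.       ]] knobtop [[533.20031374 171.96795614 219.        ]]
```

```bash
python3 - <<'E'
from h import *
o1=np.load("w1.npy",allow_pickle=True).item(); im0=cv2.imread("pics/wrist0.png");im1=cv2.imread("pics/w1.png"); 
o0=dict(tool_pos=np.array([624.394,.077,302.72]),tool_rot=np.array([-3.13936,-.00023,1.57086]))
for im,o in ((im0,o0),(im1,o1)):
    hsv=cv2.cvtColor(im,cv2.COLOR_BGR2HSV)
    m=cv2.inRange(hsv,(10,60,120),(24,170,255)); m=cv2.morphologyEx(m,cv2.MORPH_CLOSE,np.ones((3,3)))
    cs,_=cv2.findContours(m,cv2.RETR_EXTERNAL,cv2.CHAIN_APPROX_NONE)
    for c in cs:
        if cv2.contourArea(c)>900:
            P=plane("wrist",c.reshape(-1,2),14,o)[:,:2].astype(np.float32)
            (cc,s,a)=cv2.minAreaRect(P); print(np.round(c.reshape(-1,2).mean(0)),np.round(cc,1),np.round(s,1),round(a,1))
# triangulate bolts etc.
big=lambda im,x,y,s=18:cv2.resize(im[y-s:y+s,x-s:x+s],(260,260),interpolation=cv2.INTER_CUBIC)
rows=[np.hstack([big(im0,175,128),big(im0,280,118),big(im0,180,246)]),np.hstack([big(im1,281,263),big(im1,362,260),big(im1,281,342)])]
cv2.imwrite("pics/z1.png",np.vstack(rows))
E
```

```text
[143. 336.] [ 406.4 -166. ] [115.5  41.7] 77.0
[538. 286.] [889.2 -91.3] [97.3 29. ] 82.2
[181. 242.] [475.4 -37.8] [127.5  47.4] 70.2
[613. 313.] [1098.3 -247.7] [162.8 591.2] 26.8
[ 90. 170.] [369.   49.4] [115.  64.] 77.5
[366. 289.] [618.9 -81.6] [300.9 477.6] 2.5
[375. 414.] [ 623.1 -206.5] [ 80.2 192.3] 89.6
[245. 403.] [ 405.6 -178.6] [143.3  39.5] 79.1
[ 33. 400.] [-100.3 -235.1] [196.3 156.1] 47.0
[281. 338.] [474.9 -36.1] [129.5  47.3] 69.9
[209. 287.] [375.6  44.5] [117.2  63.9] 77.3
[458. 272.] [744.2  53.1] [120.2 181.4] 29.7
[ 27. 191.] [ 65.1 197.1] [ 60.2 131.2] 82.3
[613. 317.] [1083.  -112.2] [249.5 748.9] 23.4
```

View pics/z1.png

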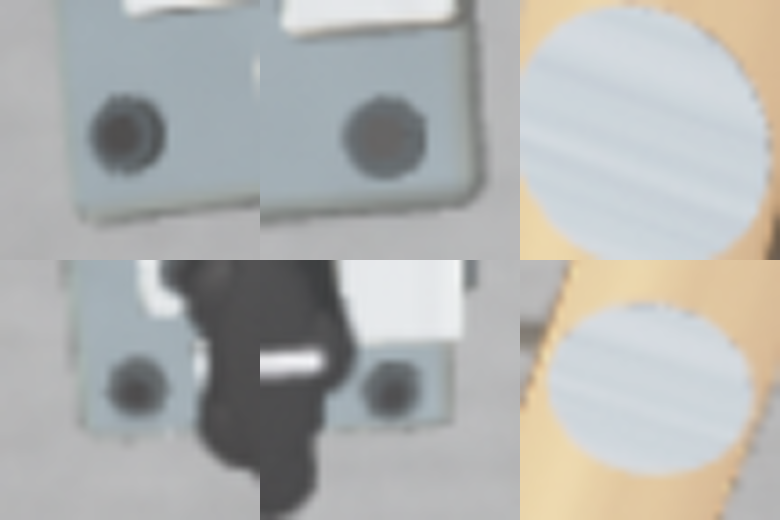

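```bash
python3 - <<'E'
from h import *
o1=np.load("w1.npy",allow_pickle=True).item()
o0=dict(tool_pos=np.array([624.394,.077,302.72]),tool_rot=np.array([-3.13936,-.00023,1.57086]))
for n,a,b in (("boltL",(174.6,128.7),(282.1,262.5)),("boltR",(279.3,119),(362.3,260)),("disc",(179.3,246.7),(281,341.7))):
    c,d=rays("wrist",[a],o0);e,f=rays("wrist",[b],o1); print(n,tri((c,d[0]),(e,f[0])).round(1),plane("wrist",[a],14,o0).round(1),plane("wrist",[b],14,o1).round(1))
E
```

```text
boltL [481.9  85.3  16. ] [[481.   85.3  14. ]] [[481.8  84.6  14. ]]
boltR [587.7  89.1  16.7] [[587.4  89.2  14. ]] [[588.   88.1  14. ]]
disc [475.4 -39.1  14.4] [[475.7 -38.8  14. ]] [[474.9 -39.9  14. ]]
```

Call:
{"fn": "shift_gripper", "kwargs": {"segments": [{"aperture":85,"dx":-2,"dy":1,"dz":35},{"aperture":85,"dx":-2,"dy":1,"dz":35},{"aperture":85,"dx":-2,"dy":1,"dz":35},{"aperture":85,"dx":-1,"dz":35},{"aperture":62},{"aperture":62},{"aperture":62},{"aperture":62}]}}

```text
clock: 1.8
tool_pos: [534.6, 173.1, 266.3]
tool_rot: [3.137, -0.001, 1.57]
force: [-0.4, 0.8, 0.5]
grip_width: 62.1
grasp_force: 0.0
```

Call:
{"fn": "shift_gripper", "kwargs": {"segments": [{"aperture":62,"dx":1.4,"dy":19.5,"spin":-0.14},{"aperture":62,"dx":1.4,"dy":19.5,"spin":-0.14},{"aperture":62,"dx":1.4,"dy":19.5,"spin":-0.14},{"aperture":62,"dx":1.4,"dy":19.5,"spin":-0.14},{"aperture":62,"dx":1.4,"dy":19.5,"spin":-0.14},{"aperture":62,"dx":1.4,"dy":19.5,"spin":-0.14},{"aperture":62,"dx":1.4,"dy":19.5,"spin":-0.14},{"aperture":62,"dx":1.4,"dy":19.5,"spin":-0.14},{"aperture":62,"dx":1.4,"dy":19.5,"spin":-0.14},{"aperture":62,"dx":1.4,"dy":19.5,"spin":-0.14},{"aperture":62},{"aperture":62},{"aperture":62},{"aperture":62}]}}

```text
clock: 3.2
tool_pos: [670.6, 288.5, 264.6]
tool_rot: [3.141, 0.001, 2.969]
force: [0.1, -0.5, -0.1]
grip_width: 62.2
grasp_force: 0.0
```

Call:
{"fn": "shift_gripper", "kwargs": {"segments": [{"aperture":62,"dz":-30},{"aperture":85,"dz":-15,"spin":0.14},{"aperture":85,"dz":-15,"spin":0.14},{"aperture":85,"dz":-15,"spin":0.14},{"aperture":85,"dz":-15,"spin":0.14},{"aperture":85,"dz":-15,"spin":0.14},{"aperture":85,"dz":-15,"spin":0.14},{"aperture":85,"dz":-15,"spin":0.14},{"aperture":85,"spin":0.14},{"aperture":85,"spin":0.14},{"aperture":85,"spin":0.14},{"aperture":85,"dx":-32,"dy":-28},{"aperture":85,"dx":-32,"dy":-28},{"aperture":85,"dx":-32,"dy":-28},{"aperture":85,"dx":-32,"dy":-28},{"aperture":85,"dx":-32,"dy":-28},{"aperture":85},{"aperture":85},{"aperture":85}]}}

```text
clock: 5.1
tool_pos: [531.1, 129.3, 399.3]
tool_rot: [3.14, -0.0, 1.57]
force: [-0.1, -0.9, 0.3]
grip_width: 85.0
grasp_force: 0.0
```

```bash
python3 - <<'E'
from h import *
o,im=snap("wrist","w2"); st(); np.save("w2.npy",o,allow_pickle=True)
E
```

```text
5.15 [531.3 129.6 399.2] [ 3.141 -0.     1.571] F [ 1.2 -0.1 -0.5] w 84.9 g 0.0
```

View pics/w2.png

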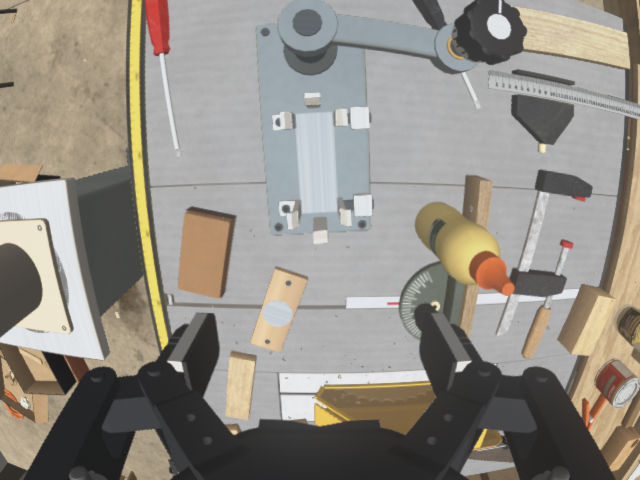

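```bash
python3 - <<'E'
from h import *
im=cv2.imread("pics/w2.png")[85:250,250:385]; cv2.imwrite("pics/z2.png",cv2.resize(im,None,fx=3.6,fy=3.6,interpolation=cv2.INTER_CUBIC))
E
```

```text
(no output)
```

View pics/z2.png

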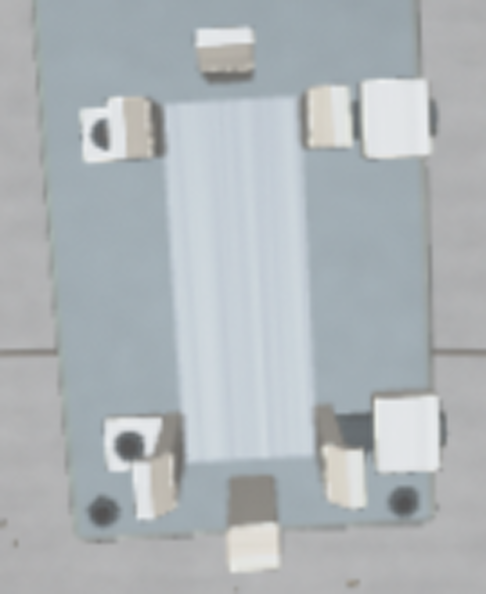

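```bash
python3 - <<'E'
from h import *
o=np.load("w2.npy",allow_pickle=True).item()
f=lambda q:np.array(q)/3.6+[249.6,84.6]
P=plane("wrist",f([(163,103),(300,97),(183,463),(315,457)]),14,o)[:,:2]; print(P.round(1),P.mean(0))
v=P[:2].mean(0)-P[2:].mean(0); print("len",np.linalg.norm(v),"yaw",np.arctan2(-v[0],v[1]), "widths",np.linalg.norm(P[0]-P[1]),np.linalg.norm(P[2]-P[3]))
print("bolts",plane("wrist",f([(103,512),(404,500)]),14,o).round(1))
S=plane("wrist",f([(225,45),(254,523)]),80,o); print("stop inner z80",S.round(1),S.mean(0))
S=plane("wrist",f([(225,73),(252,478)]),[78,14][0],o); print("stop",S.round(1))
g=plane("wrist",f([(152,125),(307,118),(176,490),(325,455)]),78,o); print("guides z78",g.round(1))
p=plane("wrist",f([(0,0)])*0+[(307,22)],132,o);print("pivot",p)
E
```

```text
[[504.2 227.5]
 [549.9 229.3]
 [509.7 102.8]
 [555.8 104.9]] [529.87467063 166.12723636]
len 124.66586070377748 yaw 0.0456297619833626 widths 45.76486619325181 46.162480344288504
bolts [[481.   85.2  14. ]
 [587.5  89.4  14. ]]
stop inner z80 [[526.  241.7  80. ]
 [534.2  99.7  80. ]] [530.07705612 170.67331899  80.        ]
stop [[525.9 233.6  78. ]
 [533.6 113.2  78. ]]
guides z78 [[504.9 218.6  78. ]
 [549.4 220.5  78. ]
 [510.6 109.5  78. ]
 [555.5 120.3  78. ]]
pivot [[522.36326091 308.28495797 132.        ]]
```

Call:
{"fn": "shift_gripper", "kwargs": {"segments": [{"aperture":85,"dx":-45,"dy":-8},{"aperture":85,"dx":-45,"dy":-8},{"aperture":85,"dx":-45,"dy":-8},{"aperture":85,"dx":-45,"dy":-8},{"aperture":85,"dx":-45,"dy":-8},{"aperture":85,"dx":-45,"dy":-8},{"aperture":85,"dx":-45,"dy":-8},{"aperture":85,"dx":-45,"dy":-8},{"aperture":85,"dx":-45,"dy":-8},{"aperture":85,"dx":-45,"dy":-8},{"aperture":85,"dx":-45,"dy":-8},{"aperture":85},{"aperture":85},{"aperture":85}]}}

```text
clock: 6.55
tool_pos: [443.3, -365.1, 398.7]
tool_rot: [-3.141, -0.001, 1.572]
force: [-0.4, 0.3, 0.6]
grip_width: 85.0
grasp_force: 0.0
```

```bash
python3 - <<'E'
from h import *
o,im=snap("wrist","w3"); st(); np.save("w3.npy",o,allow_pickle=True)
E
```

```text
6.6 [ 443.3 -364.7  398.9] [-3.142e+00 -1.000e-03  1.573e+00] F [-0.2  0.6  0.2] w 85.2 g 0.0
```

View pics/w3.png

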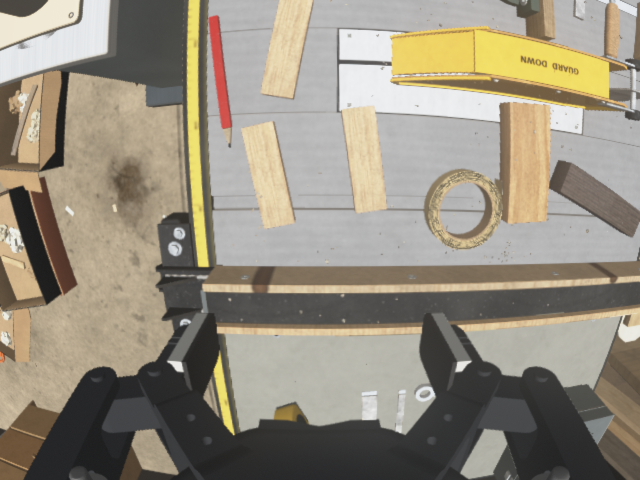

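```bash
cat >> h.py <<'E'
def woods(o,im,z=18,amin=900):
    hsv=cv2.cvtColor(im,cv2.COLOR_BGR2HSV); m=cv2.inRange(hsv,(12,45,150),(26,150,255))
    m=cv2.morphologyEx(m,cv2.MORPH_OPEN,np.ones((3,3)))
    out=[]
    for c in cv2.findContours(m,cv2.RETR_EXTERNAL,cv2.CHAIN_APPROX_NONE)[0]:
        if cv2.contourArea(c)<amin: continue
        c=c.reshape(-1,2); P=plane("wrist",c,z,o)[:,:2].astype(np.float32)
        cc,s,a=cv2.minAreaRect(P); B=cv2.boxPoints((cc,s,a)); e=[B[1]-B[0],B[2]-B[1]]; l=max(e,key=np.linalg.norm)
        yaw=np.arctan2(-l[0],l[1]); yaw=(yaw+np.pi/2)%np.pi-np.pi/2
        out.append((c.mean(0).round(),np.round(cc,1),sorted(np.round(s,1)),round(yaw,3)))
    return out
E
python3 - <<'E'
from h import *
o=np.load("w3.npy",allow_pickle=True).item()
for w in woods(o,cv2.imread("pics/w3.png")): print(*w)
E
```

```text
[153. 453.] [ 106.9 -865.4] [np.float64(85.9), np.float64(135.6)] 0.071
[319. 331.] [ 444.8 -560.9] [np.float64(12.9), np.float64(296.3)] -1.57
[555. 320.] [ 862.3 -561.3] [np.float64(39.2), np.float64(418.9)] 1.501
[438. 286.] [ 656.8 -493.1] [np.float64(13.0), np.float64(561.7)] 1.568
[ 18. 271.] [ -69.5 -475.1] [np.float64(75.8), np.float64(109.7)] 0.169
[464. 209.] [ 635.9 -385.5] [np.float64(101.0), np.float64(103.8)] -1.395
[268. 175.] [ 382.  -342.6] [np.float64(40.8), np.float64(129.7)] 0.193
[364. 159.] [ 499.8 -323.2] [np.float64(40.7), np.float64(129.4)] 0.148
[528. 162.] [ 729.4 -316. ] [np.float64(68.8), np.float64(165.0)] 0.083
[ 96. 237.] [  -9.  -610.1] [np.float64(382.1), np.float64(909.6)] -0.467
[ 35. 120.] [  24.5 -234.6] [np.float64(95.0), np.float64(139.9)] -0.197
[433.  52.] [ 582.5 -183.2] [np.float64(56.1), np.float64(109.1)] -1.441
[499.  77.] [ 710.9 -184.8] [np.float64(88.7), np.float64(360.4)] -1.57
[286.  47.] [ 405.5 -182.8] [np.float64(40.7), np.float64(127.9)] -0.187
```

Call:
{"fn": "shift_gripper", "kwargs": {"segments": [{"aperture":85,"dx":8.3,"dy":11.3,"dz":40},{"aperture":85,"dx":8.3,"dy":11.3,"dz":40},{"aperture":85,"dx":8.3,"dy":11.3,"dz":40},{"aperture":85,"dx":8.3,"dy":11.3,"dz":40},{"aperture":85,"dx":8.3,"dy":11.3,"dz":40},{"aperture":85,"spin":-0.148},{"aperture":85},{"aperture":85},{"aperture":85}]}}

```text
clock: 7.5
tool_pos: [500.0, -324.5, 200.6]
tool_rot: [3.139, 0.002, 1.718]
force: [0.9, 0.2, -0.5]
grip_width: 85.1
grasp_force: 0.0
```

```bash
python3 - <<'E'
from h import *
o,im=snap("wrist","w4"); st(); np.save("w4.npy",o,allow_pickle=True)
o3=np.load("w3.npy",allow_pickle=True).item()
for w in woods(o,im): print(*w)
print(dtool(o,[499.8,-323.2,83]))
E
```

```text
7.55 [ 499.8 -324.7  200.6] [3.140e+00 2.000e-03 1.718e+00] F [0.1 0.6 0.1] w 84.8 g 0.0
[576. 265.] [ 734.5 -318.7] [np.float64(69.0), np.float64(169.3)] 0.071
[160. 236.] [ 381.7 -342.2] [np.float64(39.8), np.float64(129.7)] 0.194
[317. 231.] [ 499.9 -322.2] [np.float64(39.9), np.float64(129.9)] 0.147
[501. 129.] [ 652.8 -219.1] [np.float64(17.8), np.float64(249.2)] -1.486
[ 33. 225.] [ 226.  -405.6] [np.float64(102.3), np.float64(423.8)] -0.278
[202.  55.] [ 401.7 -201.2] [np.float64(39.7), np.float64(88.5)] -0.184
[ 82. 172.] [ 303.4 -307.7] [np.float64(14.3), np.float64(302.7)] -0.001
[  1.6  -0.2 117.6]
```

View pics/w4.png

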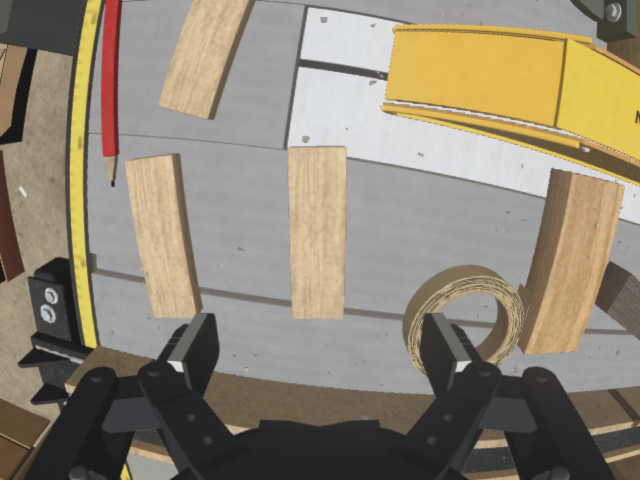

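The strip is centred under the open fingers at (317,231). Its size and place agree between both views at z = 18, so I'm grasping it.

Call:
{"fn": "shift_gripper", "kwargs": {"segments": [{"aperture":70,"dx":1,"dz":40},{"aperture":70,"dx":1,"dz":40},{"aperture":70,"dz":37},{"aperture":70},{"aperture":30},{"aperture":30},{"aperture":30},{"aperture":30},{"aperture":30},{"aperture":30}], "clamp_n": 50}}

```text
clock: 8.55
tool_pos: [500.6, -323.9, 85.1]
tool_rot: [3.138, 0.005, 1.719]
force: [-0.6, 0.2, 7.7]
grip_width: 38.0
grasp_force: 51.0
```

Call:
{"fn": "shift_gripper", "kwargs": {"segments": [{"aperture":30,"dz":-25},{"aperture":30,"dz":-45},{"aperture":30,"dz":-45},{"aperture":30,"dz":-45},{"aperture":30,"dz":-45},{"aperture":30,"dz":-45},{"aperture":30,"dz":-20},{"aperture":30},{"aperture":30}]}}

```text
clock: 9.45
tool_pos: [498.6, -322.2, 352.2]
tool_rot: [3.141, 0.001, 1.719]
force: [-0.3, 0.3, -2.7]
grip_width: 37.9
grasp_force: 50.5
```

```bash
python3 - <<'E'
from h import *
o=st(); print(dtool(o,[530,167,345]),dtool(o,[530,167,98]))
E
```

```text
9.45 [ 498.6 -322.2  352.2] [3.141e+00 1.000e-03 1.719e+00] F [-0.3  0.3 -2.7] w 37.9 g 50.5
[479.2 103.1   6.9] [479.4 103.  253.9]
```

Call:
{"fn": "shift_gripper", "kwargs": {"segments": [{"aperture":30,"dx":48,"dy":10.3},{"aperture":30,"dx":48,"dy":10.3},{"aperture":30,"dx":48,"dy":10.3},{"aperture":30,"dx":48,"dy":10.3},{"aperture":30,"dx":48,"dy":10.3},{"aperture":30,"dx":48,"dy":10.3},{"aperture":30,"dx":48,"dy":10.3},{"aperture":30,"dx":48,"dy":10.3},{"aperture":30,"dx":48,"dy":10.3},{"aperture":30,"dx":48,"dy":10.3},{"aperture":30,"spin":0.1},{"aperture":30},{"aperture":30},{"aperture":30}]}}

```text
clock: 10.85
tool_pos: [529.4, 166.6, 350.8]
tool_rot: [-3.14, 0.0, 1.619]
force: [-1.1, 0.2, -0.6]
grip_width: 37.6
grasp_force: 50.5
```

```bash
python3 - <<'E'
from h import *
o,im=snap("wrist","w5"); st(); np.save("w5.npy",o,allow_pickle=True)
print(dtool(o,[530,167,100]))
E
```

```text
10.9 [529.6 166.5 351.2] [-3.14   0.     1.618] F [ 0.3  0.4 -1.3] w 38.0 g 50.5
[  0.4   1.1 250.8]
```

View pics/w5.png

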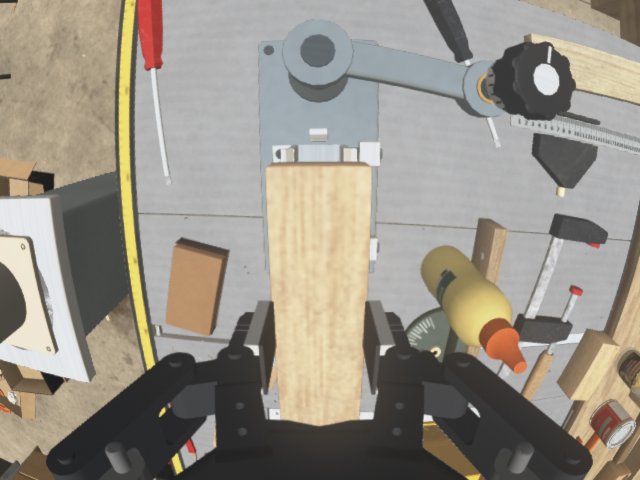

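```bash
cat >> h.py <<'E'
def held(o,px,dz):
    P=plane("wrist",px,o["tool_pos"][2]-dz,o); R=Ro.from_euler("xyz",o["tool_rot"]).as_matrix()
    return (P-o["tool_pos"])@R
E
python3 - <<'E'
from h import *
o=np.load("w5.npy",allow_pickle=True).item()
print(held(o,[(266,166),(371,166),(276,410),(363,410)],67).round(1))
E
```

```text
[[ 66.5 -18.3  67. ]
 [ 66.5  20.5  66.9]
 [-50.5 -20.1  67.1]
 [-50.4  23.   67. ]]
```

Call:
{"fn": "shift_gripper", "kwargs": {"segments": [{"aperture":30,"dz":45},{"aperture":30,"dz":45},{"aperture":30,"dz":45},{"aperture":30,"dz":30},{"aperture":30},{"aperture":30}]}}

```text
clock: 11.5
tool_pos: [530.0, 166.9, 187.2]
tool_rot: [-3.141, 0.0, 1.618]
force: [0.2, 0.2, -1.1]
grip_width: 37.7
grasp_force: 50.6
```

Call:
{"fn": "shift_gripper", "kwargs": {"segments": [{"aperture":30,"dz":10},{"aperture":30,"dz":10},{"aperture":30,"dz":10},{"aperture":30}]}}

```text
clock: 11.9
tool_pos: [528.8, 167.5, 155.6]
tool_rot: [-3.139, 0.0, 1.619]
force: [-0.2, 0.0, -0.4]
grip_width: 37.6
grasp_force: 51.3
```

Call:
{"fn": "shift_gripper", "kwargs": {"segments": [{"aperture":30,"dz":15},{"aperture":30,"dz":15},{"aperture":30,"dz":15},{"aperture":30,"dz":5},{"aperture":30}]}}

```text
clock: 12.4
tool_pos: [529.2, 167.6, 106.2]
tool_rot: [-3.14, 0.0, 1.619]
force: [0.3, 0.6, -0.3]
grip_width: 38.3
grasp_force: 51.3
```

Call:
{"fn": "shift_gripper", "kwargs": {"segments": [{"aperture":30,"dz":3},{"aperture":30,"dz":2},{"aperture":30}]}}

```text
clock: 12.7
tool_pos: [530.1, 167.7, 102.2]
tool_rot: [3.141, -0.0, 1.619]
force: [-0.9, -0.7, -1.6]
grip_width: 37.8
grasp_force: 51.3
```

Call:
{"fn": "shift_gripper", "kwargs": {"segments": [{"aperture":55},{"aperture":55},{"aperture":55},{"aperture":55},{"aperture":55,"dz":-20},{"aperture":55,"dz":-45},{"aperture":55,"dz":-45},{"aperture":55,"dz":-45},{"aperture":85,"dz":-45},{"aperture":85,"dz":-45},{"aperture":85},{"aperture":85}]}}

```text
clock: 13.9
tool_pos: [530.6, 167.8, 348.7]
tool_rot: [3.138, -0.001, 1.619]
force: [-0.8, -0.5, 1.0]
grip_width: 85.2
grasp_force: 0.0
```

```bash
python3 - <<'E'
from h import *
o,im=snap("wrist","w6"); st(); np.save("w6.npy",o,allow_pickle=True)
for w in woods(o,im,32): print(*w)
print("A",dtool(o,[382,-342.4,345]))
E
```

```text
13.95 [529.7 167.6 346.8] [ 3.141 -0.     1.619] F [-0.2 -0.6 -1.7] w 85.4 g 0.0
[142. 457.] [ 241.5 -296.3] [np.float64(59.0), np.float64(211.3)] -0.463
[ 31. 418.] [ -58.1 -297.3] [np.float64(112.4), np.float64(535.6)] -0.712
[113. 349.] [247.4 -42.9] [np.float64(90.3), np.float64(99.9)] -0.038
[276. 332.] [487.8   5.5] [np.float64(45.1), np.float64(55.6)] -0.347
[616. 349.] [1054.8  -97.5] [np.float64(172.7), np.float64(430.2)] 0.549
[187. 288.] [380.7  51. ] [np.float64(60.3), np.float64(108.8)] -0.222
[485. 291.] [736.6  64.3] [np.float64(86.1), np.float64(161.9)] 0.31
[317. 200.] [531.5 169.8] [np.float64(39.5), np.float64(129.4)] 0.058
[587.  64.] [861.6 364.8] [np.float64(57.7), np.float64(195.1)] -1.504
[573.  12.] [832.5 439.6] [np.float64(28.7), np.float64(158.3)] -1.566
[52. 88.] [186.5 315.7] [np.float64(211.7), np.float64(267.5)] -0.004
A [-502.5 -172.9    2.8]
```

Call:
{"fn": "shift_gripper", "kwargs": {"segments": [{"aperture":85,"dx":-45.7,"dy":-15.7},{"aperture":85,"dx":-45.7,"dy":-15.7},{"aperture":85,"dx":-45.7,"dy":-15.7},{"aperture":85,"dx":-45.7,"dy":-15.7},{"aperture":85,"dx":-45.7,"dy":-15.7},{"aperture":85,"dx":-45.7,"dy":-15.7},{"aperture":85,"dx":-45.7,"dy":-15.7},{"aperture":85,"dx":-45.7,"dy":-15.7},{"aperture":85,"dx":-45.7,"dy":-15.7},{"aperture":85,"dx":-45.7,"dy":-15.7},{"aperture":85,"dx":-45.7,"dy":-15.7},{"aperture":85,"dz":40,"spin":-0.145},{"aperture":85,"dz":50},{"aperture":85,"dz":50},{"aperture":85},{"aperture":85}]}}

```text
clock: 15.55
tool_pos: [380.3, -341.4, 205.3]
tool_rot: [-3.139, -0.005, 1.764]
force: [0.7, -0.1, 0.5]
grip_width: 85.1
grasp_force: 0.0
```

```bash
python3 - <<'E'
from h import *
o,im=snap("wrist","w7"); st()
for w in woods(o,im,18): 
    if w[2][1]<150 and w[2][0]<60: print(*w)
print("A",dtool(o,[382,-342.4,83]))
E
```

```text
15.6 [ 381.8 -343.   207.7] [3.141 0.    1.764] F [ 0.4 -0.4 -0.2] w 84.5 g 0.0
[146. 455.] [ 230.3 -643.9] [np.float64(40.4), np.float64(129.2)] -0.317
[630. 319.] [ 721.1 -370.9] [np.float64(51.1), np.float64(110.9)] 0.656
[319. 235.] [ 381.3 -342. ] [np.float64(39.8), np.float64(129.8)] 0.194
[575. 104.] [ 565.4 -186.4] [np.float64(49.2), np.float64(56.1)] 0.156
[38. 66.] [ 121.4 -237.4] [np.float64(25.2), np.float64(99.5)] -0.143
[18. 61.] [  90.2 -228.2] [np.float64(35.4), np.float64(99.1)] -0.141
[389.  55.] [ 402.5 -194.9] [np.float64(40.0), np.float64(101.7)] -0.185
[225.  39.] [ 287.1 -216.5] [np.float64(14.2), np.float64(74.9)] -0.002
A [ -1.8   1.8 122.3]
```

Call:
{"fn": "shift_gripper", "kwargs": {"segments": [{"aperture":70,"dz":42},{"aperture":70,"dz":42},{"aperture":70,"dz":37},{"aperture":70},{"aperture":30},{"aperture":30},{"aperture":30},{"aperture":30},{"aperture":30},{"aperture":30}], "clamp_n": 50}}

```text
clock: 16.6
tool_pos: [382.9, -345.6, 90.1]
tool_rot: [3.14, 0.007, 1.763]
force: [-3.0, 0.5, 10.0]
grip_width: 30.3
grasp_force: 4.8
```

Call:
{"fn": "shift_gripper", "kwargs": {"segments": [{"aperture":30,"dz":-25},{"aperture":30,"dz":-45},{"aperture":30,"dz":-45},{"aperture":30,"dz":-45},{"aperture":30,"dz":-45},{"aperture":30,"dz":-45},{"aperture":30,"dz":-20},{"aperture":30,"spin":0.145},{"aperture":30},{"aperture":30}]}}

```text
clock: 17.6
tool_pos: [381.4, -342.7, 357.2]
tool_rot: [3.14, 0.002, 1.622]
force: [0.5, 0.5, -0.3]
grip_width: 30.1
grasp_force: 0.0
```

```bash
python3 - <<'E'
from h import *
o=st(); print(dtool(o,[529,166,345]))
E
```

```text
17.6 [ 381.4 -342.7  357.2] [3.140e+00 2.000e-03 1.622e+00] F [ 0.5  0.5 -0.3] w 30.1 g 0.0
[500.5 173.2  11.6]
```

The grip closed on top of the strip because it was too shallow. I'll look again and go lower.

Call:
{"fn": "shift_gripper", "kwargs": {"segments": [{"aperture":85,"dz":50,"spin":-0.145},{"aperture":85,"dz":50},{"aperture":85,"dz":50},{"aperture":85},{"aperture":85},{"aperture":85}]}}

```text
clock: 18.2
tool_pos: [382.8, -344.3, 208.7]
tool_rot: [3.139, 0.004, 1.765]
force: [-0.3, -0.5, 0.0]
grip_width: 85.0
grasp_force: 0.0
```

```bash
python3 - <<'E'
from h import *
o,im=snap("wrist","w8"); st()
for w in woods(o,im,18): 
    if w[2][1]<150 and 30<w[2][0]<60: print(*w)
print("A",dtool(o,[382,-342.4,76]))
E
```

```text
18.25 [ 383.1 -344.6  209.2] [3.139 0.005 1.764] F [0.3 0.2 0.1] w 85.3 g 0.0
[143. 455.] [ 231.8 -650.6] [np.float64(37.7), np.float64(125.2)] -0.32
[629. 306.] [ 720.7 -364.2] [np.float64(56.7), np.float64(126.6)] 0.645
[316. 227.] [ 381.9 -341.9] [np.float64(40.0), np.float64(129.5)] 0.194
[570.  98.] [ 564.4 -186. ] [np.float64(47.7), np.float64(56.2)] 0.153
[383.  51.] [ 402.  -197.5] [np.float64(39.9), np.float64(96.6)] -0.187
A [  2.6  -0.8 132.7]
```

Call:
{"fn": "shift_gripper", "kwargs": {"segments": [{"aperture":70,"dx":2,"dy":-1,"dz":44},{"aperture":70,"dz":44},{"aperture":70,"dz":30},{"aperture":70,"dz":14},{"aperture":70},{"aperture":30},{"aperture":30},{"aperture":30},{"aperture":30},{"aperture":30},{"aperture":30}], "clamp_n": 50}}

```text
clock: 19.35
tool_pos: [381.8, -342.9, 76.5]
tool_rot: [3.139, 0.005, 1.764]
force: [-0.5, 0.4, 7.0]
grip_width: 38.6
grasp_force: 52.4
```

Call:
{"fn": "shift_gripper", "kwargs": {"segments": [{"aperture":30,"dz":-25},{"aperture":30,"dz":-45},{"aperture":30,"dz":-45},{"aperture":30,"dz":-45},{"aperture":30,"dz":-45},{"aperture":30,"dz":-45},{"aperture":30,"dz":-20},{"aperture":30,"spin":0.145},{"aperture":30},{"aperture":30}]}}

```text
clock: 20.35
tool_pos: [379.8, -340.6, 343.9]
tool_rot: [-3.141, -0.0, 1.622]
force: [-0.4, 0.1, -0.6]
grip_width: 39.1
grasp_force: 51.6
```

```bash
python3 - <<'E'
from h import *
o=st(); print(dtool(o,[529,166,345]))
E
```

```text
20.35 [ 379.8 -340.6  343.9] [-3.141 -0.     1.622] F [-0.4  0.1 -0.6] w 39.1 g 51.6
[498.4 174.8  -1. ]
```

Call:
{"fn": "shift_gripper", "kwargs": {"segments": [{"aperture":30,"dx":45.3,"dy":15.9},{"aperture":30,"dx":45.3,"dy":15.9},{"aperture":30,"dx":45.3,"dy":15.9},{"aperture":30,"dx":45.3,"dy":15.9},{"aperture":30,"dx":45.3,"dy":15.9},{"aperture":30,"dx":45.3,"dy":15.9},{"aperture":30,"dx":45.3,"dy":15.9},{"aperture":30,"dx":45.3,"dy":15.9},{"aperture":30,"dx":45.3,"dy":15.9},{"aperture":30,"dx":45.3,"dy":15.9},{"aperture":30,"dx":45.3,"dy":15.9},{"aperture":30},{"aperture":30},{"aperture":30}]}}

```text
clock: 21.75
tool_pos: [530.2, 164.3, 343.1]
tool_rot: [-3.139, 0.001, 1.619]
force: [-0.0, -0.6, -1.1]
grip_width: 38.6
grasp_force: 51.6
```

```bash
cat >> h.py <<'E'
def heldbox(o,im,dz):
    hsv=cv2.cvtColor(im,cv2.COLOR_BGR2HSV); m=cv2.inRange(hsv,(12,45,150),(26,150,255))
    q=np.argwhere(m[:,290:350].any(axis=1)).ravel()
    ed=[]
    for x in (280,300,320,340,360):
        y=m[:,x]; ys=np.where(y[:400])[0]; run=ys[-1]
        k=400-1
        while k>0 and not y[k]: k-=1
        while k>0 and y[k]: k-=1
        ed.append((x,k+.5))
    H=held(o,ed,dz); w=m[200]; a=320
    while w[a]: a-=1
    b=320
    while w[b]: b+=1
    return H[:,:2].round(1).tolist(), held(o,[(a+.5,200),(b-.5,200)],dz)[:,:2].round(1).tolist()
E
python3 - <<'E'
from h import *
o,im=snap("wrist","w9"); st(); print(heldbox(o,im,58),heldbox(np.load("w5.npy",allow_pickle=True).item(),cv2.imread("pics/w5.png"),67))
print(dtool(o,[529,166,180]))
E
```

```text
21.8 [530.3 164.  343.4] [-3.140e+00  1.000e-03  1.618e+00] F [ 0.2 -0.  -1.3] w 38.7 g 51.6
([[66.5, -12.2], [66.4, -5.3], [66.4, 1.6], [66.4, 8.5], [66.1, 15.5]], [[55.4, -18.7], [55.4, 20.9]]) ([[67.3, -13.1], [67.2, -5.7], [67.2, 1.7], [67.2, 9.0], [67.3, 16.4]], [[53.6, -18.5], [53.5, 20.7]])
[  1.9  -0.7 163.1]
```

Call:
{"fn": "shift_gripper", "kwargs": {"segments": [{"aperture":30,"dx":1.7,"dy":-1,"dz":45},{"aperture":30,"dz":45},{"aperture":30,"dz":45},{"aperture":30,"dz":28},{"aperture":30},{"aperture":30}]}}

```text
clock: 22.4
tool_pos: [529.7, 165.7, 181.3]
tool_rot: [-3.141, 0.0, 1.617]
force: [0.0, 0.3, -0.3]
grip_width: 38.8
grasp_force: 51.5
```

Call:
{"fn": "shift_gripper", "kwargs": {"segments": [{"aperture":30,"dz":15},{"aperture":30,"dz":15},{"aperture":30,"dz":15},{"aperture":30,"dz":15},{"aperture":30,"dz":8},{"aperture":30},{"aperture":30}]}}

```text
clock: 23.1
tool_pos: [530.7, 166.7, 114.3]
tool_rot: [3.14, -0.0, 1.619]
force: [-1.7, -0.5, -2.3]
grip_width: 38.6
grasp_force: 52.8
```

Call:
{"fn": "shift_gripper", "kwargs": {"segments": [{"aperture":30,"dz":3},{"aperture":30,"dz":2},{"aperture":30}]}}

```text
clock: 23.4
tool_pos: [530.5, 167.0, 108.5]
tool_rot: [3.14, -0.0, 1.619]
force: [-0.4, 0.2, 1.3]
grip_width: 38.4
grasp_force: 53.0
```

Call:
{"fn": "shift_gripper", "kwargs": {"segments": [{"aperture":55},{"aperture":55},{"aperture":55},{"aperture":55},{"aperture":55,"dz":-20},{"aperture":55,"dz":-45},{"aperture":55,"dz":-45},{"aperture":55,"dz":-45},{"aperture":85,"dz":-45},{"aperture":85,"dz":-40},{"aperture":85},{"aperture":85}]}}

```text
clock: 24.6
tool_pos: [530.4, 166.9, 349.3]
tool_rot: [3.138, -0.0, 1.619]
force: [-0.2, -0.2, -0.3]
grip_width: 85.0
grasp_force: 0.0
```

```bash
python3 - <<'E'
from h import *
o,im=snap("wrist","w10"); st()
for w in woods(o,im,50): 
    if w[2][1]<150 and 30<w[2][0]<60: print(*w)
print("C",dtool(o,[405.5,-182.8,345]))
E
```

```text
24.65 [529.6 166.7 347.5] [-3.141  0.     1.619] F [-0.1 -0.5 -0. ] w 85.3 g 0.0
[306. 343.] [525.8   0.8] [np.float64(43.7), np.float64(115.5)] -0.36
[188. 287.] [387.6  60.1] [np.float64(57.7), np.float64(103.9)] -0.224
[318. 203.] [532. 169.] [np.float64(39.4), np.float64(132.1)] 0.049
C [-343.3 -141.6    3.7]
```

Call:
{"fn": "shift_gripper", "kwargs": {"segments": [{"aperture":85,"dx":-43,"dy":-17.7},{"aperture":85,"dx":-43,"dy":-17.7},{"aperture":85,"dx":-43,"dy":-17.7},{"aperture":85,"dx":-43,"dy":-17.7},{"aperture":85,"dx":-43,"dy":-17.7},{"aperture":85,"dx":-43,"dy":-17.7},{"aperture":85,"dx":-43,"dy":-17.7},{"aperture":85,"dx":-43,"dy":-17.7},{"aperture":85,"dz":40,"spin":0.12},{"aperture":85,"dz":50,"spin":0.115},{"aperture":85,"dz":45},{"aperture":85},{"aperture":85},{"aperture":85}]}}

```text
clock: 26.05
tool_pos: [406.2, -184.3, 214.8]
tool_rot: [3.139, 0.001, 1.384]
force: [-0.1, 0.3, -0.3]
grip_width: 85.1
grasp_force: 0.0
```

```bash
python3 - <<'E'
from h import *
o,im=snap("wrist","w11"); st()
for z in (18,14):
  for w in woods(o,im,z): 
    if w[2][1]<150 and 30<w[2][0]<60: print(z,*w)
E
```

```text
26.1 [ 406.6 -184.5  215.3] [3.137e+00 2.000e-03 1.384e+00] F [ 0.1 -0.3 -0.4] w 84.9 g 0.0
18 [ 44. 374.] [  64.8 -286.3] [np.float64(47.9), np.float64(73.4)] 0.179
18 [315. 226.] [ 405.4 -180. ] [np.float64(39.9), np.float64(129.2)] -0.187
18 [427.  46.] [513.2 -55.7] [np.float64(46.1), np.float64(59.8)] -0.358
18 [66. 15.] [232.4  44.6] [np.float64(36.4), np.float64(107.9)] 1.105
14 [ 44. 374.] [  59.4 -289. ] [np.float64(48.6), np.float64(74.5)] 0.179
14 [315. 226.] [ 405.1 -181.2] [np.float64(40.5), np.float64(131.1)] -0.187
14 [427.  46.] [514.5 -54.9] [np.float64(46.8), np.float64(60.7)] -0.358
14 [66. 15.] [229.6  46.9] [np.float64(37.0), np.float64(109.5)] 1.105
```

View pics/w11.png

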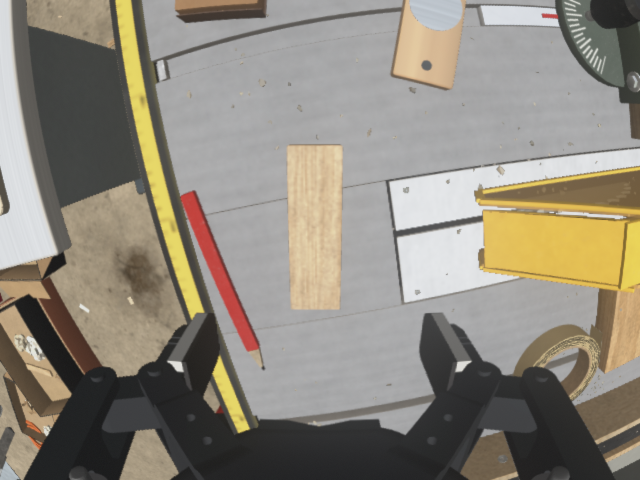

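Strip C is at (315,226). The caul has been shifted to about (427,40) and is still lying flat. Grasping C.

Call:
{"fn": "shift_gripper", "kwargs": {"segments": [{"aperture":70,"dx":4,"dy":-1.5,"dz":45},{"aperture":70,"dz":45},{"aperture":70,"dz":35},{"aperture":70,"dz":14},{"aperture":70},{"aperture":30},{"aperture":30},{"aperture":30},{"aperture":30},{"aperture":30},{"aperture":30}], "clamp_n": 50}}

```text
clock: 27.2
tool_pos: [406.2, -180.7, 76.3]
tool_rot: [3.137, 0.002, 1.384]
force: [-0.8, -0.6, 6.6]
grip_width: 38.7
grasp_force: 51.8
```

Call:
{"fn": "shift_gripper", "kwargs": {"segments": [{"aperture":30,"dz":-25},{"aperture":30,"dz":-45},{"aperture":30,"dz":-45},{"aperture":30,"dz":-45},{"aperture":30,"dz":-45},{"aperture":30,"dz":-45,"spin":-0.115},{"aperture":30,"dz":-20,"spin":-0.12},{"aperture":30},{"aperture":30},{"aperture":30}]}}

```text
clock: 28.2
tool_pos: [403.2, -178.8, 342.2]
tool_rot: [-3.139, -0.002, 1.617]
force: [-0.4, -0.0, -1.2]
grip_width: 38.6
grasp_force: 51.0
```

```bash
python3 - <<'E'
from h import *
o=st(); print(dtool(o,[529,165.6,345]))
E
```

```text
28.2 [ 403.2 -178.8  342.2] [-3.139e+00 -2.000e-03  1.617e+00] F [-0.4 -0.  -1.2] w 38.6 g 51.0
[338.2 141.7  -2.6]
```

Call:
{"fn": "shift_gripper", "kwargs": {"segments": [{"aperture":30,"dx":42.3,"dy":17.7},{"aperture":30,"dx":42.3,"dy":17.7},{"aperture":30,"dx":42.3,"dy":17.7},{"aperture":30,"dx":42.3,"dy":17.7},{"aperture":30,"dx":42.3,"dy":17.7},{"aperture":30,"dx":42.3,"dy":17.7},{"aperture":30,"dx":42.3,"dy":17.7},{"aperture":30,"dx":42.3,"dy":17.7},{"aperture":30},{"aperture":30},{"aperture":30}]}}

```text
clock: 29.3
tool_pos: [528.4, 164.6, 342.4]
tool_rot: [-3.138, 0.001, 1.618]
force: [-0.4, -0.3, -0.7]
grip_width: 38.6
grasp_force: 51.0
```

```bash
python3 - <<'E'
from h import *
o,im=snap("wrist","w12"); st(); print(heldbox(o,im,58))
print(dtool(o,[529,165.6,180]))
E
```

```text
29.35 [528.5 164.3 342.8] [-3.139e+00  1.000e-03  1.617e+00] F [ 0.6 -0.1 -1.4] w 38.7 g 51.0
([[65.4, -12.2], [65.3, -5.3], [65.3, 1.6], [65.3, 8.5], [65.1, 15.5]], [[55.4, -18.7], [55.4, 20.9]])
[  1.1   1.2 162.3]
```

Call:
{"fn": "shift_gripper", "kwargs": {"segments": [{"aperture":30,"dx":2,"dy":1,"dz":45},{"aperture":30,"dz":45},{"aperture":30,"dz":45},{"aperture":30,"dz":28},{"aperture":30},{"aperture":30}]}}

```text
clock: 29.95
tool_pos: [530.1, 166.4, 181.2]
tool_rot: [-3.141, 0.0, 1.617]
force: [1.0, 1.9, -0.2]
grip_width: 38.8
grasp_force: 50.9
```

Call:
{"fn": "shift_gripper", "kwargs": {"segments": [{"aperture":30,"dz":15},{"aperture":30,"dz":15},{"aperture":30,"dz":15},{"aperture":30,"dz":5},{"aperture":30},{"aperture":30}]}}

```text
clock: 30.55
tool_pos: [531.0, 167.4, 132.3]
tool_rot: [3.14, 0.0, 1.619]
force: [-1.2, -0.3, -1.1]
grip_width: 38.8
grasp_force: 51.6
```

Call:
{"fn": "shift_gripper", "kwargs": {"segments": [{"aperture":30,"dz":3},{"aperture":30,"dz":2},{"aperture":30}]}}

```text
clock: 30.85
tool_pos: [530.8, 167.6, 126.2]
tool_rot: [3.14, -0.0, 1.619]
force: [0.3, 0.8, -0.6]
grip_width: 38.9
grasp_force: 51.8
```

Call:
{"fn": "shift_gripper", "kwargs": {"segments": [{"aperture":55},{"aperture":55},{"aperture":55},{"aperture":55},{"aperture":55,"dz":-20},{"aperture":55,"dz":-45},{"aperture":55,"dz":-45},{"aperture":55,"dz":-45},{"aperture":85,"dz":-45},{"aperture":85,"dz":-20},{"aperture":85},{"aperture":85}]}}

```text
clock: 32.05
tool_pos: [530.2, 167.4, 345.7]
tool_rot: [3.141, -0.0, 1.619]
force: [0.2, -0.0, -0.2]
grip_width: 85.1
grasp_force: 0.0
```

```bash
python3 - <<'E'
from h import *
o,im=snap("wrist","w13"); st(); np.save("w13.npy",o,allow_pickle=True)
for z in (68,14):
  for w in woods(o,im,z): 
    if w[2][1]<150 and 30<w[2][0]<60: print(z,*w)
E
```

```text
32.1 [529.6 167.3 344.5] [-3.139  0.     1.619] F [ 0.6 -0.8 -1. ] w 85.0 g 0.0
68 [318. 325.] [536.1  40.9] [np.float64(41.6), np.float64(50.5)] -0.355
68 [188. 288.] [394.4  69.3] [np.float64(54.7), np.float64(98.8)] -0.223
68 [320. 207.] [531.9 168.7] [np.float64(39.8), np.float64(133.6)] 0.061
14 [318. 325.] [537.5   8.8] [np.float64(48.0), np.float64(58.4)] -0.355
```

View pics/w13.png

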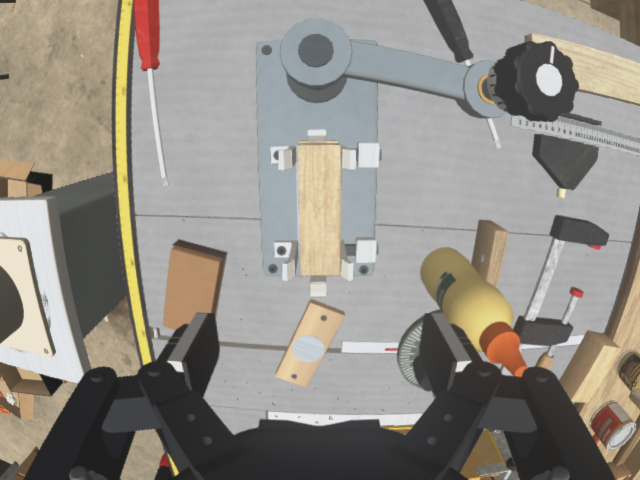

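All three strips are stacked between the guides. The caul is at (309,348), tilted. Moving above it.

```bash
python3 - <<'E'
from h import *
o=np.load("w13.npy",allow_pickle=True).item(); p=plane("wrist",[(309,348)],14,o)[0]; print(p, dtool(o,[p[0],p[1],210]))
E
```

```text
[527.81899159 -23.84552216  14.        ] [-190.9  -11.6  135.7]
```

Call:
{"fn": "shift_gripper", "kwargs": {"segments": [{"aperture":85,"dx":-47.7,"dy":-2.9},{"aperture":85,"dx":-47.7,"dy":-2.9},{"aperture":85,"dx":-47.7,"dy":-2.9},{"aperture":85,"dx":-47.7,"dy":-2.9},{"aperture":85,"dz":45,"spin":0.14},{"aperture":85,"dz":45,"spin":0.14},{"aperture":85,"dz":45,"spin":0.123},{"aperture":85},{"aperture":85},{"aperture":85}]}}

```text
clock: 33.1
tool_pos: [529.1, -23.8, 212.7]
tool_rot: [3.139, -0.001, 1.218]
force: [-0.3, -0.2, -0.0]
grip_width: 85.4
grasp_force: 0.0
```

```bash
python3 - <<'E'
from h import *
o,im=snap("wrist","w14"); st(); np.save("w14.npy",o,allow_pickle=True)
for w in woods(o,im,14): 
    if w[2][1]<150 and 30<w[2][0]<60: print(*w)
E
```

```text
33.15 [529.6 -23.8 213.4] [ 3.137e+00 -1.000e-03  1.218e+00] F [ 0.3 -0.4 -0. ] w 85.0 g 0.0
[150. 461.] [ 237.6 -228.5] [np.float64(58.2), np.float64(138.6)] -0.972
[314. 231.] [526.5 -23.8] [np.float64(46.6), np.float64(125.8)] -0.359
[  9. 172.] [287.4 133.9] [np.float64(51.6), np.float64(106.8)] -0.541
[562.  13.] [795.9  85.3] [np.float64(33.1), np.float64(119.9)] 1.483
[233.  30.] [528.4 149.4] [np.float64(49.9), np.float64(70.1)] 0.051
```

View pics/w14.png

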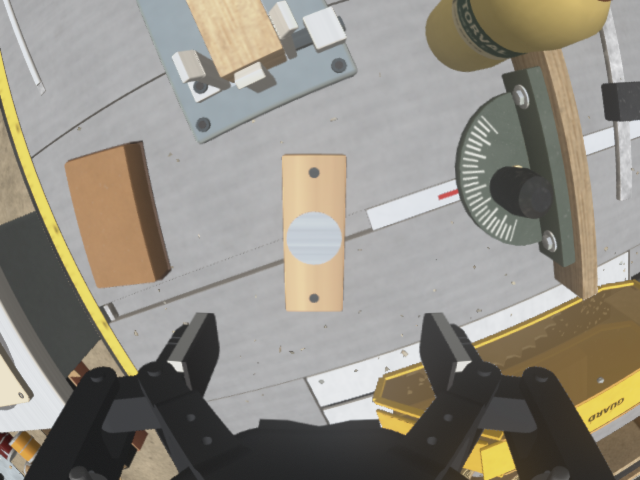

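Call:
{"fn": "shift_gripper", "kwargs": {"segments": [{"aperture":75,"dx":-1,"dy":-2.5,"dz":45},{"aperture":75,"dz":45},{"aperture":75,"dz":33},{"aperture":75,"dz":14},{"aperture":75},{"aperture":35},{"aperture":35},{"aperture":35},{"aperture":35},{"aperture":35},{"aperture":35}], "clamp_n": 70}}

```text
clock: 34.25
tool_pos: [527.5, -24.1, 76.8]
tool_rot: [3.136, -0.001, 1.216]
force: [-1.3, -0.1, 6.0]
grip_width: 44.8
grasp_force: 71.8
```

Call:
{"fn": "shift_gripper", "kwargs": {"segments": [{"aperture":35,"dz":-25},{"aperture":35,"dz":-45},{"aperture":35,"dz":-45,"spin":-0.14},{"aperture":35,"dz":-45,"spin":-0.14},{"aperture":35,"spin":-0.121},{"aperture":35},{"aperture":35},{"aperture":35}]}}

```text
clock: 35.05
tool_pos: [524.0, -23.6, 232.7]
tool_rot: [-3.139, -0.001, 1.615]
force: [-0.6, -0.8, -1.9]
grip_width: 44.4
grasp_force: 72.5
```

```bash
python3 - <<'E'
from h import *
o=st(); print(dtool(o,[530,167,245]))
E
```

```text
35.05 [524.  -23.6 232.7] [-3.139e+00 -1.000e-03  1.615e+00] F [-0.6 -0.8 -1.9] w 44.4 g 72.5
[190.1  14.4 -12.2]
```

Call:
{"fn": "shift_gripper", "kwargs": {"segments": [{"aperture":35,"dx":38,"dy":2.9},{"aperture":35,"dx":38,"dy":2.9},{"aperture":35,"dx":38,"dy":2.9},{"aperture":35,"dx":38,"dy":2.9},{"aperture":35,"dx":38,"dy":2.9},{"aperture":35},{"aperture":35},{"aperture":35}]}}

```text
clock: 35.85
tool_pos: [530.2, 166.0, 232.9]
tool_rot: [-3.139, 0.001, 1.616]
force: [-0.1, -0.8, -1.3]
grip_width: 44.8
grasp_force: 72.5
```

```bash
python3 - <<'E'
from h import *
o,im=snap("wrist","w15"); st(); print(heldbox(o,im,62)); print(dtool(o,[530,167,165]))
E
```

```text
35.9 [530.4 165.7 233.1] [-3.140e+00  1.000e-03  1.615e+00] F [ 0.3  0.2 -1. ] w 44.5 g 72.5
([[-13.3, -15.6], [-20.3, -7.1], [-21.9, 1.7], [-19.7, 10.5], [-12.7, 18.9]], [[54.6, -21.5], [54.6, 24.1]])
[ 1.  -0.  67.9]
```

View pics/w15.png

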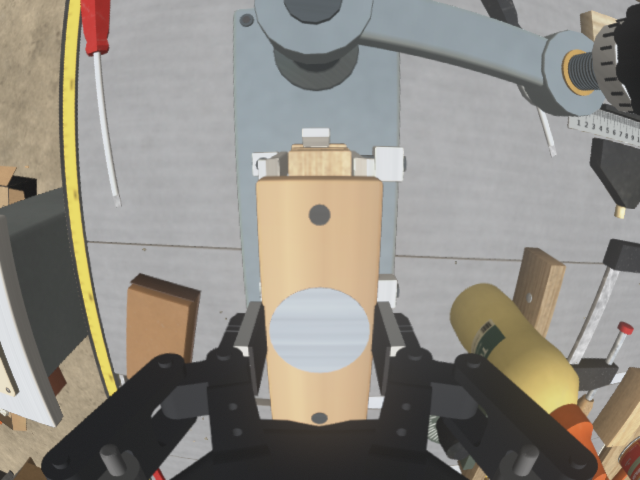

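The caul is held level and aligned over the stack, with its far edge at row 179. Lowering.

```bash
python3 - <<'E'
from h import *
o=obs(); print(held(o,[(320,179),(320,215),(320,330)],62).round(1))
E
```

```text
[[62.1  1.6 62. ]
 [48.9  1.6 62. ]
 [ 0.4  1.7 62. ]]
```

Call:
{"fn": "shift_gripper", "kwargs": {"segments": [{"aperture":35,"dx":1,"dz":35},{"aperture":35,"dz":30},{"aperture":35},{"aperture":35}]}}

```text
clock: 36.3
tool_pos: [530.4, 166.7, 168.6]
tool_rot: [-3.14, 0.0, 1.615]
force: [0.3, -0.5, -1.6]
grip_width: 44.9
grasp_force: 72.4
```

Call:
{"fn": "shift_gripper", "kwargs": {"segments": [{"aperture":35,"dz":5},{"aperture":35,"dz":5},{"aperture":35}]}}

```text
clock: 36.6
tool_pos: [530.8, 167.6, 159.4]
tool_rot: [3.142, -0.0, 1.617]
force: [-2.4, -0.5, -0.5]
grip_width: 44.6
grasp_force: 72.6
```

Call:
{"fn": "shift_gripper", "kwargs": {"segments": [{"aperture":35,"dz":4},{"aperture":35,"dz":4},{"aperture":35}]}}

```text
clock: 36.9
tool_pos: [530.1, 167.8, 150.7]
tool_rot: [-3.14, -0.0, 1.617]
force: [-2.8, -0.4, 1.8]
grip_width: 44.6
grasp_force: 73.3
```

Call:
{"fn": "shift_gripper", "kwargs": {"segments": [{"aperture":35,"dz":3},{"aperture":35,"dz":3},{"aperture":35}]}}

```text
clock: 37.2
tool_pos: [530.3, 167.7, 144.9]
tool_rot: [-3.14, 0.0, 1.617]
force: [-4.9, -0.0, 4.1]
grip_width: 44.8
grasp_force: 73.6
```

Call:
{"fn": "shift_gripper", "kwargs": {"segments": [{"aperture":35,"dz":2},{"aperture":35}]}}

```text
clock: 37.4
tool_pos: [530.4, 167.7, 144.8]
tool_rot: [-3.141, 0.0, 1.617]
force: [-9.2, 0.1, 16.7]
grip_width: 44.5
grasp_force: 74.9
```

Call:
{"fn": "shift_gripper", "kwargs": {"segments": [{"aperture":35,"dz":1},{"aperture":35,"dz":1},{"aperture":35}]}}

```text
clock: 37.7
tool_pos: [530.4, 167.7, 144.7]
tool_rot: [-3.141, 0.0, 1.617]
force: [-12.1, -2.6, 26.4]
grip_width: 44.5
grasp_force: 76.2
```

Call:
{"fn": "shift_gripper", "kwargs": {"segments": [{"aperture":35},{"aperture":35},{"aperture":35,"dz":-2},{"aperture":60},{"aperture":60},{"aperture":60},{"aperture":60},{"aperture":60,"dz":-20},{"aperture":60,"dz":-45},{"aperture":60,"dz":-45},{"aperture":85,"dz":-45},{"aperture":85,"dz":-45},{"aperture":85},{"aperture":85}]}}

```text
clock: 39.1
tool_pos: [531.9, 167.8, 344.5]
tool_rot: [3.138, -0.001, 1.617]
force: [-0.5, -0.7, -0.5]
grip_width: 84.8
grasp_force: 0.0
```

```bash
python3 - <<'E'
from h import *
o,im=snap("wrist","w16"); st()
for w in woods(o,im,82): 
    if w[2][1]<150 and 30<w[2][0]<60: print(*w)
_,s=snap("side"); a=im[90:330,200:440]; b=s[170:290,260:380]
cv2.imwrite("pics/z16.png",np.hstack([cv2.resize(a,(390,390),interpolation=cv2.INTER_CUBIC),cv2.resize(b,(390,390),interpolation=cv2.INTER_CUBIC)]))
E
```

```text
39.15 [530.9 167.7 342.6] [3.141 0.    1.617] F [ 0.3 -0.3  0.4] w 84.8 g 0.0
[185. 289.] [400.1  76.8] [np.float64(52.6), np.float64(94.5)] -0.222
[316. 252.] [532.4 132.8] [np.float64(46.8), np.float64(57.3)] 0.063
[314. 179.] [528.6 201.5] [np.float64(46.1), np.float64(69.5)] 0.057
```

View pics/z16.png

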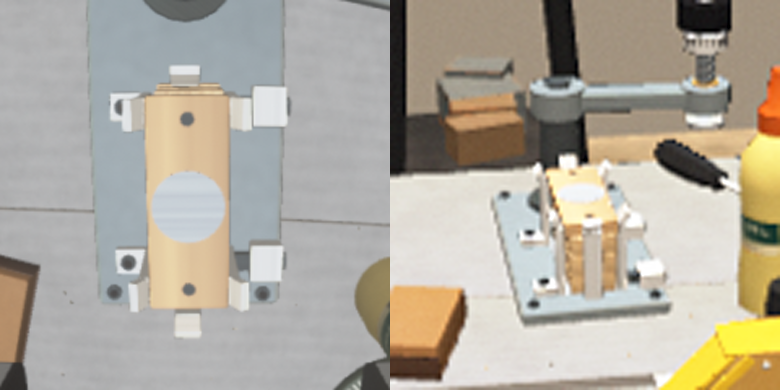

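The caul is down, level, with its disc centred at (188,207). The arm is parked at the right. I'll locate the knob for the swing back.

```bash
python3 - <<'E'
from h import *
for n in ("w13","w16"):
    im=cv2.imread(f"pics/{n}.png"); o=np.load("w13.npy",allow_pickle=True).item() if n=="w13" else obs()
    m=(im.max(2)<75).astype(np.uint8); m[:, :480]=0; m[:, 600:]=0; m[125:]=0
    c=max(cv2.findContours(m,cv2.RETR_EXTERNAL,cv2.CHAIN_APPROX_NONE)[0],key=cv2.contourArea)
    P=plane("wrist",c.reshape(-1,2),215,o)[:,:2].astype(np.float32); print(n,cv2.minEnclosingCircle(P),P.mean(0))
    g=cv2.cvtColor(im,cv2.COLOR_BGR2GRAY)[55:110,520:575]; w=np.argwhere(g>150); print(w.mean(0)+[55,520], plane("wrist",[(w.mean(0)+[55,520])[::-1]],219,o))
E
```

```text
w13 ((655.293212890625, 289.0395202636719), 32.63349151611328) [656.2482  291.74652]
[ 77.81208054 551.08187919] [[662.93670569 294.08067412 219.        ]]
w16 ((650.3422241210938, 288.5590515136719), 31.858919143676758) [652.4535 290.9558]
[ 77.91017964 551.18802395] [[659.93079505 292.743338   219.        ]]
```

Call:
{"fn": "shift_gripper", "kwargs": {"segments": [{"aperture":85,"spin":-0.135},{"aperture":85,"spin":-0.135},{"aperture":85,"spin":-0.135},{"aperture":85,"spin":-0.135},{"aperture":85,"spin":-0.135},{"aperture":85,"spin":-0.135},{"aperture":85,"spin":-0.135},{"aperture":85,"spin":-0.135},{"aperture":85,"spin":-0.135},{"aperture":85,"spin":-0.135},{"aperture":85,"dx":-26.6,"dy":36.4},{"aperture":85,"dx":-26.6,"dy":36.4},{"aperture":85,"dx":-26.6,"dy":36.4},{"aperture":85,"dx":-26.6,"dy":36.4},{"aperture":85},{"aperture":85},{"aperture":85}]}}

```text
clock: 40.9
tool_pos: [659.8, 291.9, 341.4]
tool_rot: [-3.14, -0.003, 2.966]
force: [-0.4, 0.6, -0.2]
grip_width: 84.9
grasp_force: 0.0
```

```bash
python3 - <<'E'
from h import *
o,im=snap("wrist","w17"); st(); print(dtool(o,[661,293,264]), o["joint_pos"])
E
```

```text
40.95 [659.9 291.7 342.3] [-3.140e+00 -2.000e-03  2.966e+00] F [-0.2  0.8  0.7] w 84.9 g 0.0
[-1.2  1.5 77.4] [ 3.26982166e-01  4.40215199e-01  2.81020083e-01  1.41502648e+00
 -2.01724630e-04  5.02089233e-01]
```

Call:
{"fn": "shift_gripper", "kwargs": {"segments": [{"aperture":85,"dx":-1,"dy":1.5,"dz":40,"spin":-0.07},{"aperture":85,"dz":38},{"aperture":62},{"aperture":62},{"aperture":62}]}}

```text
clock: 41.45
tool_pos: [663.1, 293.9, 268.2]
tool_rot: [3.14, 0.004, 3.036]
force: [0.0, -0.1, 0.6]
grip_width: 61.7
grasp_force: 0.0
```

```bash
python3 - <<'E'
from h import *
o=st(); print(dtool(o,[661.5,293,264]))
E
```

```text
41.45 [663.1 293.9 268.2] [3.14  0.004 3.036] F [ 0.  -0.1  0.6] w 61.7 g 0.0
[ 1.5 -1.   4.2]
```

Call:
{"fn": "shift_gripper", "kwargs": {"segments": [{"aperture":62,"dx":2,"dy":-19.5,"dz":3,"spin":0.14},{"aperture":62,"dx":1.4,"dy":-19.5,"spin":0.14},{"aperture":62,"dx":1.4,"dy":-19.5,"spin":0.14},{"aperture":62,"dx":1.4,"dy":-19.5,"spin":0.14},{"aperture":62,"dx":1.4,"dy":-19.5,"spin":0.14},{"aperture":62,"dx":1.4,"dy":-19.5,"spin":0.14},{"aperture":62,"dx":1.4,"dy":-19.5,"spin":0.14},{"aperture":62,"dx":1.4,"dy":-19.5,"spin":0.14},{"aperture":62,"dx":1.4,"dy":-19.5,"spin":0.14},{"aperture":62,"dx":1.4,"dy":-19.5,"spin":0.14},{"aperture":62},{"aperture":62}]}}

```text
clock: 42.65
tool_pos: [532.8, 169.6, 264.4]
tool_rot: [3.137, -0.001, 1.64]
force: [0.6, 1.0, 0.0]
grip_width: 61.7
grasp_force: 0.0
```

Call:
{"fn": "shift_gripper", "kwargs": {"segments": [{"aperture":62,"dy":-2},{"aperture":62,"dy":-2},{"aperture":62}]}}

```text
clock: 42.95
tool_pos: [527.7, 169.3, 261.7]
tool_rot: [-3.141, -0.0, 1.638]
force: [-0.1, 0.8, -0.2]
grip_width: 61.8
grasp_force: 0.0
```

Call:
{"fn": "shift_gripper", "kwargs": {"segments": [{"aperture":62,"dy":-2},{"aperture":62,"dy":-2},{"aperture":62}]}}

```text
clock: 43.25
tool_pos: [523.7, 168.6, 261.9]
tool_rot: [3.141, 0.001, 1.637]
force: [1.7, -0.1, -0.0]
grip_width: 61.9
grasp_force: 0.9
```

Call:
{"fn": "shift_gripper", "kwargs": {"segments": [{"aperture":62,"dy":-1.5},{"aperture":62}]}}

```text
clock: 43.45
tool_pos: [522.4, 168.5, 262.0]
tool_rot: [3.141, 0.0, 1.637]
force: [3.0, -0.3, -1.2]
grip_width: 61.8
grasp_force: 1.7
```

Call:
{"fn": "shift_gripper", "kwargs": {"segments": [{"aperture":62,"dy":-1.5},{"aperture":62}]}}

```text
clock: 43.65
tool_pos: [521.7, 168.5, 262.1]
tool_rot: [3.139, 0.0, 1.637]
force: [6.3, -0.7, -2.8]
grip_width: 62.1
grasp_force: 2.9
```

The arm is on its stop. Next I'll open, turn 90° back and close lightly to centre on the knob along y.

Call:
{"fn": "shift_gripper", "kwargs": {"segments": [{"aperture":85,"dy":5},{"aperture":85},{"aperture":85,"spin":-0.15},{"aperture":85,"spin":-0.15},{"aperture":85,"spin":-0.15},{"aperture":85,"spin":-0.15},{"aperture":85,"spin":-0.15},{"aperture":85,"spin":-0.15},{"aperture":85,"spin":-0.15},{"aperture":85,"spin":-0.15},{"aperture":85,"spin":-0.15},{"aperture":85,"spin":-0.15},{"aperture":85,"spin":-0.07},{"aperture":85},{"aperture":85}]}}

```text
clock: 45.15
tool_pos: [525.1, 169.0, 261.8]
tool_rot: [3.141, -0.001, -3.078]
force: [0.0, -0.1, -0.4]
grip_width: 84.9
grasp_force: 0.0
```

Call:
{"fn": "shift_gripper", "kwargs": {"segments": [{"aperture":45},{"aperture":45},{"aperture":45},{"aperture":45},{"aperture":45},{"aperture":45}], "clamp_n": 25}}

```text
clock: 45.75
tool_pos: [525.7, 167.7, 262.3]
tool_rot: [-3.139, 0.0, -3.078]
force: [-0.2, -5.6, 2.7]
grip_width: 51.3
grasp_force: 26.7
```

```bash
python3 -c "
from h import *
st()"
```

```text
45.75 [525.7 167.7 262.3] [-3.139  0.    -3.078] F [-0.2 -5.6  2.7] w 51.3 g 26.7
```

Call:
{"fn": "shift_gripper", "kwargs": {"segments": [{"aperture":45,"dy":-1.5},{"aperture":45}]}}

```text
clock: 45.95
tool_pos: [525.8, 167.2, 262.3]
tool_rot: [3.141, 0.0, -3.077]
force: [-0.4, -2.5, 3.0]
grip_width: 51.2
grasp_force: 26.7
```

Call:
{"fn": "shift_gripper", "kwargs": {"segments": [{"aperture":85},{"aperture":85},{"aperture":85},{"aperture":85,"spin":-0.15},{"aperture":85,"spin":-0.15},{"aperture":85,"spin":-0.15},{"aperture":85,"spin":-0.15},{"aperture":85,"spin":-0.15},{"aperture":85,"spin":-0.15},{"aperture":85,"spin":-0.15},{"aperture":85,"spin":-0.15},{"aperture":85,"spin":-0.15},{"aperture":85,"spin":-0.15},{"aperture":85,"spin":-0.1},{"aperture":85},{"aperture":85}]}}

```text
clock: 47.55
tool_pos: [525.6, 167.6, 261.8]
tool_rot: [3.141, 0.0, -1.478]
force: [-0.7, -0.4, 0.7]
grip_width: 85.3
grasp_force: 0.0
```

Call:
{"fn": "shift_gripper", "kwargs": {"segments": [{"aperture":45},{"aperture":45},{"aperture":45},{"aperture":45},{"aperture":45},{"aperture":45}], "clamp_n": 25}}

```text
clock: 48.15
tool_pos: [526.9, 167.6, 262.6]
tool_rot: [-3.139, 0.0, -1.477]
force: [5.0, 0.5, 0.8]
grip_width: 51.3
grasp_force: 27.8
```

```bash
python3 -c "
from h import *
o=st();print(o['joint_pos'])"
```

```text
48.15 [526.9 167.6 262.6] [-3.139  0.    -1.477] F [5.  0.5 0.8] w 51.3 g 27.8
[ 1.91053747e-01  1.73487761e-01 -2.45650439e-01  1.14864580e+00
 -9.39959091e-05 -1.47390023e+00]
```

Call:
{"fn": "shift_gripper", "kwargs": {"segments": [{"aperture":85,"dx":0.5,"dy":-1.2},{"aperture":85},{"aperture":85},{"aperture":85,"spin":-0.14},{"aperture":85,"spin":-0.14},{"aperture":85,"spin":-0.14},{"aperture":85,"spin":-0.14},{"aperture":85,"spin":-0.14},{"aperture":85,"spin":-0.14},{"aperture":85,"spin":-0.14},{"aperture":85,"spin":-0.14},{"aperture":85,"spin":-0.14},{"aperture":85,"spin":-0.14},{"aperture":85},{"aperture":85}]}}

```text
clock: 49.65
tool_pos: [526.4, 167.0, 261.6]
tool_rot: [3.141, 0.001, -0.079]
force: [-0.3, 0.2, 0.4]
grip_width: 85.0
grasp_force: 0.0
```

Call:
{"fn": "shift_gripper", "kwargs": {"segments": [{"aperture":45},{"aperture":45},{"aperture":45},{"aperture":45},{"aperture":45},{"aperture":45}], "clamp_n": 40}}

```text
clock: 50.25
tool_pos: [526.9, 166.9, 262.2]
tool_rot: [3.141, -0.0, -0.077]
force: [-1.9, -1.9, 2.0]
grip_width: 50.8
grasp_force: 41.8
```

Call:
{"fn": "shift_gripper", "kwargs": {"segments": [{"aperture":45,"dz":0.57,"spin":0.15},{"aperture":45,"dz":0.57,"spin":0.15},{"aperture":45,"dz":0.57,"spin":0.15},{"aperture":45,"dz":0.57,"spin":0.15},{"aperture":45,"dz":0.57,"spin":0.15},{"aperture":45,"dz":0.57,"spin":0.15},{"aperture":45,"dz":0.57,"spin":0.15},{"aperture":45,"dz":0.57,"spin":0.15},{"aperture":45,"dz":0.57,"spin":0.15},{"aperture":45,"dz":0.57,"spin":0.15},{"aperture":45}]}}

```text
clock: 51.35
tool_pos: [528.3, 167.6, 256.5]
tool_rot: [-3.138, 0.002, -1.576]
force: [3.7, 0.7, -1.2]
grip_width: 50.9
grasp_force: 41.7
```

```bash
python3 -c "
from h import *
o=st();print(o['joint_pos'][5],o['wrist_torque'])"
```

```text
51.35 [528.3 167.6 256.5] [-3.138e+00  2.000e-03 -1.576e+00] F [ 3.7  0.7 -1.2] w 50.9 g 41.7
-1.3750433145425032 [ 0.33441817 -0.96744163 -0.11592362]
```

Call:
{"fn": "shift_gripper", "kwargs": {"segments": [{"aperture":45,"dz":0.57,"spin":0.15},{"aperture":45,"dz":0.57,"spin":0.15},{"aperture":45,"dz":0.57,"spin":0.15},{"aperture":45,"dz":0.57,"spin":0.15},{"aperture":45,"dz":0.57,"spin":0.15},{"aperture":45,"dz":0.57,"spin":0.15},{"aperture":45,"dz":0.57,"spin":0.15},{"aperture":45,"dz":0.57,"spin":0.15},{"aperture":45,"dz":0.57,"spin":0.15},{"aperture":45}]}}

```text
clock: 52.35
tool_pos: [529.0, 166.5, 251.4]
tool_rot: [-3.139, 0.004, -2.926]
force: [5.8, -1.7, -2.0]
grip_width: 51.0
grasp_force: 42.1
```

```bash
python3 -c "
from h import *
o=st();print(o['joint_pos'][5],o['wrist_torque'])"
```

```text
52.35 [529.  166.5 251.4] [-3.139  0.004 -2.926] F [ 5.8 -1.7 -2. ] w 51.0 g 42.1
-0.026096371480601826 [-0.47911034 -1.31447514 -0.09760412]
```

Call:
{"fn": "shift_gripper", "kwargs": {"segments": [{"aperture":45,"dz":0.5,"spin":0.15},{"aperture":45,"spin":0.15}]}}

```text
clock: 52.55
tool_pos: [528.9, 166.3, 250.4]
tool_rot: [-3.139, 0.005, 3.054]
force: [7.8, -1.7, -5.6]
grip_width: 50.5
grasp_force: 42.5
```

```bash
python3 -c "
from h import *
o=st();print(o['joint_pos'][5],o['wrist_torque'])"
```

```text
52.55 [528.9 166.3 250.4] [-3.139  0.005  3.054] F [ 7.8 -1.7 -5.6] w 50.5 g 42.5
0.27680648960448934 [-0.70263542 -1.60904978  0.11062507]
```

Call:
{"fn": "shift_gripper", "kwargs": {"segments": [{"aperture":45,"dz":0.5,"spin":0.15},{"aperture":45,"spin":0.15},{"aperture":45,"spin":0.15},{"aperture":45,"spin":0.15}]}}

```text
clock: 52.95
tool_pos: [528.8, 165.7, 250.3]
tool_rot: [-3.141, 0.006, 2.454]
force: [5.8, -4.2, -2.5]
grip_width: 50.8
grasp_force: 42.6
```

```bash
python3 -c "
from h import *
o=st();print(o['joint_pos'][5],o['wrist_torque'])"
```

```text
52.95 [528.8 165.7 250.3] [-3.141  0.006  2.454] F [ 5.8 -4.2 -2.5] w 50.8 g 42.6
0.8766467781719752 [-1.0926429  -1.00086053  0.24444468]
```

Call:
{"fn": "shift_gripper", "kwargs": {"segments": [{"aperture":45,"spin":0.15},{"aperture":45,"spin":0.15},{"aperture":45,"spin":0.15},{"aperture":45,"spin":0.15}]}}

```text
clock: 53.35
tool_pos: [528.2, 165.4, 250.2]
tool_rot: [3.14, 0.005, 1.854]
force: [3.7, -5.0, 0.4]
grip_width: 51.1
grasp_force: 42.8
```

```bash
python3 -c "
from h import *
o=st();print(o['joint_pos'][5],o['wrist_torque'])"
```

```text
53.35 [528.2 165.4 250.2] [3.14  0.005 1.854] F [ 3.7 -5.   0.4] w 51.1 g 42.8
1.4766340945506757 [-1.16782308 -0.61998236  0.20791062]
```

Call:
{"fn": "shift_gripper", "kwargs": {"segments": [{"aperture":45,"spin":0.15},{"aperture":45,"spin":0.15},{"aperture":45,"spin":0.15},{"aperture":45,"spin":0.15},{"aperture":45,"spin":0.15},{"aperture":45,"spin":0.15}]}}

```text
clock: 53.95
tool_pos: [527.2, 165.7, 250.2]
tool_rot: [3.139, 0.003, 0.954]
force: [0.8, -5.1, 2.3]
grip_width: 50.9
grasp_force: 43.0
```

```bash
python3 -c "
from h import *
o=st();print(o['joint_pos'][5],o['wrist_torque'])"
```

```text
53.95 [527.2 165.7 250.2] [3.139e+00 3.000e-03 9.540e-01] F [ 0.8 -5.1  2.3] w 50.9 g 43.0
2.376639124806792 [-0.84688012 -0.0315492   0.21913674]
```

Call:
{"fn": "shift_gripper", "kwargs": {"segments": [{"aperture":85},{"aperture":85},{"aperture":85},{"aperture":85},{"aperture":85,"dz":-20},{"aperture":85,"dz":-40},{"aperture":85,"dz":-40},{"aperture":85,"dz":-40},{"aperture":85,"dz":-20},{"aperture":85,"dx":-45},{"aperture":85,"dx":-45},{"aperture":85},{"aperture":85}]}}

```text
clock: 55.25
tool_pos: [474.7, 93.1, 410.3]
tool_rot: [3.141, -0.001, 0.956]
force: [0.7, 0.1, 0.1]
grip_width: 85.3
grasp_force: 0.0
```

```bash
python3 - <<'E'
from h import *
o,im=snap("wrist","w18"); st(); np.save("w18.npy",o,allow_pickle=True)
_,s=snap("side")
cv2.imwrite("pics/z18.png",np.hstack([cv2.resize(im,(520,390)),cv2.resize(s[160:280,280:366],(280,390),interpolation=cv2.INTER_CUBIC)]))
E
```

```text
55.3 [475.2  93.6 410.2] [ 3.141e+00 -1.000e-03  9.570e-01] F [ 0.7  1.4 -0.1] w 84.9 g 0.0
```

View pics/z18.png

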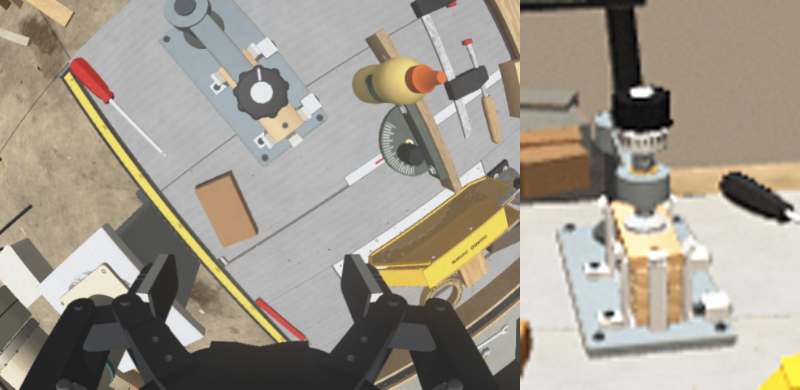

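The pad is down on the caul and the arm is over the stack. One last check of the arm angle.

```bash
python3 - <<'E'
from h import *
o=np.load("w18.npy",allow_pickle=True).item()
k=plane("wrist",[(262*1.231,92*1.231)],207,o)[0]; print("knob",k, "pivot",plane("wrist",[(184*1.231,8*1.231)],132,o)[0])
d=k[:2]-[522.8,307.6]; print(np.arctan2(d[0],-d[1])-.048,np.linalg.norm(d))
print(r.hand_in())
E
```

```text
knob [530.52551533 166.05889057 207.        ] pivot [519.96471875 306.24459191 132.        ]
0.00652731909671489 141.7517874544688
the job is handed in; nothing more can be done
None
```

The job is handed in: all three strips are stacked in the press under the caul, the arm is back at its stop, and the knob was wound down until it slipped by my estimate well past two clicks. I have not seen the judge's result.

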